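# Load and lock the slotted stop jig

## Robot

A 6-joint arm with a two-finger parallel gripper is mounted at the origin on the work surface. World frame = base frame: x ahead of the robot, y to its left, z up, the work surface at z = 0. Lengths are in m, angles in rad, forces in N, time in s.
With the tool pointing down it reaches from about 0.35 to 0.975 m from the base axis. Payload 4.9 kg.
Tool frame: the origin (TCP) lies between the finger pads; the fingertips stand 17 mm ahead of it and the grasp point (between the pads) lies 2 mm behind it; z points along the fingers, y is the direction in which the jaws open and shut (so a half turn about z gives the same grasp; the last joint's range is limited). The gripper opens to 85 mm and grips with 20 to 120 N. Pads are 22 mm wide; open, the fingers measure 114 mm over their backs; the gripper's body (76 mm by 85 mm) begins 54 mm behind the grasp point. The pads swing forward as they close: fully open they stand 13 mm farther back than shut.
Start: joints at [1.154, 0.053, 1.613, -0, 1.476, -0.119], TCP at [0.183, 0.597, 0.248] pointing down, gripper open.
Joint ranges: [-3.01, 3.01], [-1.01, 2.22], [0.06, 2.58], [-1.02, 4.17], [0.09, 2.62], [-3.14, 3.14]. Speed limits (rad/s): [2.57, 2.57, 3.14, 3.14, 3.14, 3.14].

## Interface

Orientations are given as a unit quaternion [w, x, y, z].
In Python, from plant import state, grab_frame, camera_model, job_done, find_in, silhouettes, landmark_of gives the robot as it stands.
- The arm moves only by the shell command python3 -m crank 'ROWS'. ROWS is JSON, a list of rows, each an object with "angular": the turn, a rotation vector about the tool's x, y, z each as a share of 5 degrees, from -1 to 1, a list of three; "delta_pos": the shift along the tool's x, y, z each as a share of 3 cm, from -1 to 1, a list of three; "gripper": the opening, from 0 (shut) to 1 (fully open). In form: [{"angular": [ax, ay, az], "delta_pos": [tx, ty, tz], "gripper": gripper}, ...]. A call has 1 to 12 rows; each row shifts and turns the commanded pose from where the row before left it, along the tool's axes as they then stand; what a row does not reach is not made up. A row lasts 1/8 s, in which the tool goes at most 62.5 mm and 10.7 degrees, less where a joint would pass 70% of its speed; a pose out of reach is approached as far as the arm can. A call with a number of a shift or a turn outside -1 to 1 is refused whole. A call with a gripper value outside its range is refused whole. The fingers move at their own pace and stop on an object; the grip force is fixed at half the most. Time passes only in rows, so rows that do not move let the fingers close. It gives the time, the measured TCP pose, the force and the opening at its end, in the units of the state.
- state(): the state, without advancing time (a new reading comes with each control period).
- grab_frame(name): name is "side" or "top" or "wrist"; returns the picture (384x512x3 uint8, red, green, blue); there is no depth.
- camera_model(name): a dict with "camera_matrix" (3x3 intrinsics, pixels), "rvec" (rotation vector, rad) and "tvec" (3), from world to camera coordinates, as OpenCV has them; the wrist camera has in their place "mount" (4x4, takes a point from camera to tool coordinates, whose origin is the TCP and whose axes are the flange's). Camera axes: x right, y down, z forward; pixel columns grow to the right and rows downward; lengths in m; the calibration is good to about 2 mm. The wrist camera is an equidistant fisheye: a pixel r from the principal point sees the ray r / f radians off the axis. A picture is of the moment at which its call begins: read the wrist's pose just before it. camera_model takes no time and is no camera call.
- job_done(): hands the job in, once; it reports no verdict.
Trained networks look in the newest picture that a camera, given by its name, has taken for a name from the list of things; names that differ only in an ending like _2 or _b are one class to them, and where a whole thing is asked for, a point or a joint stands for the part that bears it (a point fixed in the world has none). Each returns a list of dicts, best first, with "conf" (0 to 1); they miss things now and then, are a little off and sometimes report something else, mostly with a low value. They report only what shows in the picture. A call takes as long as a camera call. They do not tell look-alikes from the thing itself.
- find_in(camera, target): "bbox" ([left, top, right, bottom] in pixels, round what is visible of it).
- silhouettes(camera, target): "mask" (384x512 bool, what is visible of it) and "bbox" ([left, top, right, bottom] in pixels, round what is visible of it).
- landmark_of(camera, target): "pixel" ([column, row] in pixels: a listed point, or the origin of a listed thing).
The state is a dict: "time": time; "joint_pos": joint angles; "joint_vel": joint speeds; "joint_efforts": joint torques, N m; "tool_pos": TCP position; "tool_rot": TCP orientation; "contact_force": force on the tool from outside, world axes, zero at the start; "ft_torque": the same for the moment, N m; "gripper_width": opening from 0.0 (shut) to 1.0 (fully open).
Only numpy, scipy, OpenCV 4.12 (cv2) and the standard library are available. Lean on these libraries where they do the work, as an engineer would, in place of code of your own. Each camera call takes 0.05 s, during which the arm holds its last target.

## Task

Set up the slotted stop jig for the next batch of slats: slide the short wooden shoe in through the open mouth and fully home against the end stop, then slide the long shoe in behind it, tight against the short one. Then take the mallet and knock the jig's locking pin fully down behind the long shoe with it (touch the pin with nothing but the mallet), and set the mallet back down on the bench beside the jig. Leave the other things on the bench where they are.

Things in the scene. Friction and masses are not known exactly. Their poses are not given: they have to be found in the camera images.
- jig: Plywood jig fixed to the bench, 156 mm wide. Origin: centre of the slot's mouth, bench level. +x runs from mouth to closed end (world -y within 0.3 rad), +y away from the robot, z up. Inverted-T slot, x 0 to 190 mm, its floor the bench: channel 104 mm wide, 18 mm high, under two lips. Shoes enter only at the mouth; 18 mm high guide boards flare there to 130 mm apart at x = -47 mm.
- short_shoe: Loose wooden shoe, inverted T, about 0.15 kg: flange 60 (x) by 100 (y) by 14 mm thick, with a stem 30 (x) by 20 (y) mm on its middle, top 70 mm above the underside. Origin: centre of the underside, z up; same turned half round. Starts flat, left of the jig, x within 0.75 rad of the jig's; which shoe is nearer the robot varies. Home, its origin is at x = 160 mm of the jig.
- long_shoe: Like the short shoe, but the flange is 95 (x) by 100 (y) by 14 mm thick and the stem 50 (x) by 20 (y) mm, top 70 mm above the underside. Origin: centre of the underside, z up. Home against the seated short shoe, its origin is at x = 82.5 mm of the jig; its flange then ends 4 mm short of the pin.
- mallet: Black rubber mallet, about 0.38 kg, standing on a striking face. Head 50 (x) by 44 (y) by 90 mm tall, flat sides, can be gripped across the 44 mm. Origin: centre of the lower striking face, z up. Wooden handle, level along +x, 18 mm wide, 24 high, its axis 45 mm above the origin, its end 174 mm from it; starts pointing away from the robot, within 0.6 rad.
- lock_pin (a joint): How far the pin is driven down: 0 raised, 0.016 m fully down. Tight fit: moves under about 8 N and stays where it is left.
- tape_measure: Bystander, to be left alone: yellow and black tape measure 70x40x64 mm, left. Origin: centre of its underside.
- offcut: Bystander, to be left alone: wood offcut 120x45x35 mm, near left. Origin: centre of its underside.
- glue: Bystander, to be left alone: white glue bottle 120 mm tall, beyond the jig. Origin: centre of its underside.
- screw_jar: Bystander, to be left alone: jar 75 mm tall, beyond the jig. Origin: centre of its underside.
- chisel_driver: Bystander, to be left alone: screwdriver lying near right. Origin: centre of its underside.
- pencil: Bystander, to be left alone: pencil lying beyond the jig. Origin: centre of its underside.
- jig_stop (a point): Foot of the inner face of the end stop that closes the slot, on its midline at bench level: x = 190 mm, y = 0 of the jig. The stop is 22 mm thick (along x) and 30 mm high.
- jig_lip (a point): Point over the slot's midline, level with the lips' top faces (x = 95, y = 0, z = 30 mm of the jig). The lips are 12 mm thick (z 18 to 30 mm) and leave a gap 48 mm wide (y -24 to +24 mm) between them, open above, for the stems. Push the shoes low, at the flange: a shoe pushed high on its stem tips and jams under the lips.
- pin_top (a point): Steel locking pin in the lip at the mouth, at x = 26, y = 40 mm of the jig (side away from the robot). This point: on its axis, top of the head; head 18 mm across, 6 mm thick; shank 10 mm. Raised, the head's top is 52.5 mm above the bench, the shank clear of the channel; down, the top is at 36.5 mm and the shank bars the channel. A flange under it stops it.
There are look-alikes about, which are no part of the job. What is shaped like the long_shoe but red or turquoise is not meant.

How it is judged:
On the way, in this order (a step that is already met when the one before it is completed fails the run):
1. the short shoe is home against the end stop (within 4 mm) and the pin is still up (x of short_shoe in the frame of jig above 0.156 m and y of short_shoe in the frame of jig between -0.008 and 0.008 m and height (world z) of short_shoe below 0.005 m and angle between the x axis of short_shoe and the x axis of jig, either way round below 0.08 rad and value of joint lock_pin below 0.003 m), for 0.2 s.
2. the long shoe is home behind it (within 4 mm), the short one still home and the pin still up (all of step 1 and x of long_shoe in the frame of jig between 0.0785 and 0.0925 m and y of long_shoe in the frame of jig between -0.008 and 0.008 m and height (world z) of long_shoe below 0.005 m and angle between the x axis of long_shoe and the x axis of jig, either way round below 0.08 rad), for 0.2 s.
3. the pin is driven at least 13.5 of its 16 mm down, with the mallet's head at it (value of joint lock_pin above 0.0135 m and distance between mallet and pin_top below 0.11 m), for 0.02 s.
At the end, for the whole second after the job is handed in: The short shoe lies flat in the slot within 4 mm of the end stop, the long shoe flat within 4 mm of its home behind it, the pin is down at least 13.5 of 16 mm, the mallet's head is on the bench (not on the jig), and all are at rest (x of short_shoe in the frame of jig above 0.156 m and y of short_shoe in the frame of jig between -0.008 and 0.008 m and height (world z) of each of short_shoe, long_shoe below 0.005 m and angle between the x axis of each of short_shoe, long_shoe and the x axis of jig, either way round below 0.08 rad and x of long_shoe in the frame of jig between 0.0785 and 0.0925 m and y of long_shoe in the frame of jig between -0.008 and 0.008 m and value of joint lock_pin above 0.0135 m and height (world z) of mallet below 0.028 m and horizontal distance between mallet and pin_top above 0.055 m and linear speed of each of short_shoe, long_shoe, mallet below 0.02 m/s); the robot touches nothing.
It fails at once if the robot touches the locking pin itself (over 1 N) (contact force between any of the fingers, the arm and lock_pin above 1 N).
It fails at once if a bystander on the bench is moved more than 30 mm (distance of any of tape_measure, try_square, offcut, glue, screw_jar, chisel_driver, pencil from where it was at the start of the episode above 0.03 m).
It also fails if it takes over 72 s, if anything falls off the work surface, if the arm or the gripper's body presses on something with over 40 N, if the wrist force passes 120 N, or if a joint passes its speed limit or range.

## Working session

There is one attempt and no reset: what is moved stays moved. The work goes in short steps, Python scripts to look and compute and a shell command to move; the robot and the scene stay as the last step left them, time stands still between calls to the robot, and variables do not carry over. Pictures are saved under pics/ and viewed, and the job is handed in when it is done.

```bash
ls; mkdir -p pics; python3 - <<'E'
from plant import *
import cv2
print(state())
for n in ("side","top","wrist"):
    im=grab_frame(n); cv2.imwrite(f"pics/{n}0.png",im[:,:,::-1]); print(n,camera_model(n))
E
```

```text
pics
{'time': 0.0, 'joint_pos': array([ 1.15401442e+00,  5.33195322e-02,  1.61428330e+00, -1.79955434e-05,
        1.47601444e+00, -1.18982002e-01]), 'joint_vel': array([ 1.91131244e-04,  1.14021419e-03,  2.84244731e-05,  7.55325721e-04,
       -1.86272272e-03, -1.96657856e-04]), 'joint_efforts': array([ 3.26384707e-04, -3.93679440e+01, -3.70173347e+01, -2.06354298e-04,
        7.10527820e-03,  3.03032471e-05]), 'tool_pos': array([0.18313946, 0.59695026, 0.24709252]), 'tool_rot': array([-2.59310365e-04,  1.48349418e-01,  9.88934490e-01, -9.78573803e-04]), 'contact_force': array([0.22694946, 0.42576587, 0.64238161]), 'ft_torque': array([-0.02699059, -0.05063848, -0.00360382]), 'gripper_width': 0.9995064921184941}
side {'camera_matrix': array([[377.0904115 ,   0.        , 254.88760817],
       [  0.        , 377.0904115 , 190.37880983],
       [  0.        ,   0.        ,   1.        ]]), 'rvec': array([ 2.43572305, -0.12733193,  0.03029124]), 'tvec': array([-0.53818293,  0.15499698,  1.30856144])}
top {'camera_matrix': array([[411.28171278,   0.        , 263.43001545],
       [  0.        , 411.28171278, 191.67801677],
       [  0.        ,   0.        ,   1.        ]]), 'rvec': array([ 2.17005348, -2.02621236,  0.2260313 ]), 'tvec': array([0.03010869, 0.54677678, 1.06707176])}
wrist {'camera_matrix': array([[297.31863964,   0.        , 256.48602627],
       [  0.        , 297.31863964, 189.00992842],
       [  0.        ,   0.        ,   1.        ]]), 'mount': array([[ 1.06288078e-04, -9.50739789e-01, -3.09990067e-01,
         7.93567850e-02],
       [ 9.99997059e-01,  8.52171545e-04, -2.27073608e-03,
        -6.98769725e-04],
       [ 2.42304386e-03, -3.09988914e-01,  9.50737084e-01,
        -1.25779566e-01],
       [ 0.00000000e+00,  0.00000000e+00,  0.00000000e+00,
         1.00000000e+00]])}
```

View pics/side0.png

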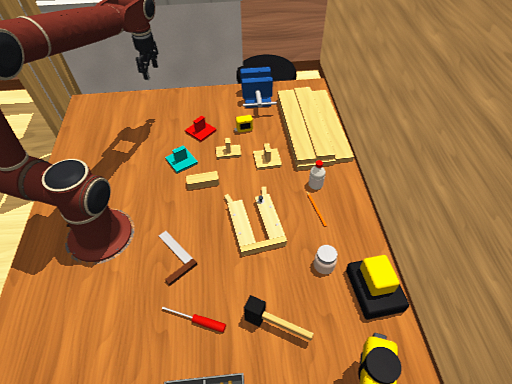

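View pics/top0.png

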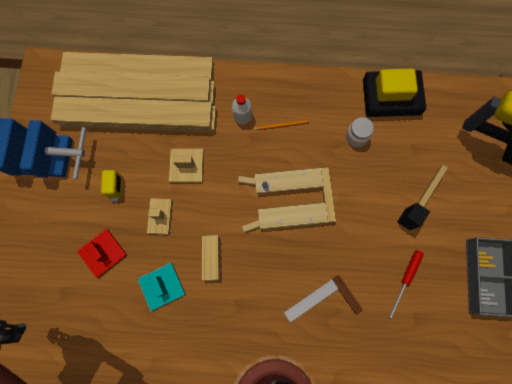

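View pics/wrist0.png

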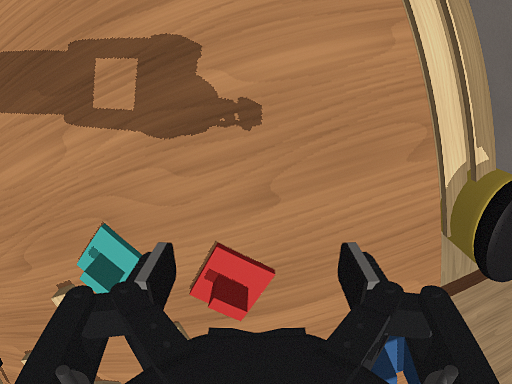

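```bash
cat > h.py <<'E'
import numpy as np, cv2
from plant import *
from scipy.optimize import minimize
from scipy.spatial.transform import Rotation as R
def box(x0,x1,y0,y1,z0,z1): return np.array([[x,y,z] for x in(x0,x1) for y in(y0,y1) for z in(z0,z1)])/1000.
MODEL={'short_shoe':[box(-30,30,-50,50,0,14),box(-15,15,-10,10,0,70)],
'long_shoe':[box(-47.5,47.5,-50,50,0,14),box(-25,25,-10,10,0,70)],
'mallet':[box(-25,25,-22,22,0,90),box(0,174,-9,9,33,57)]}
def proj(cam,P,pose=None):
    m=camera_model(cam)
    P=np.asarray(P,float).reshape(-1,3)
    if 'mount' in m:
        p,q=pose; Rt=R.from_quat(np.r_[q[1:],q[0]]).as_matrix()
        T=m['mount']; t=(P-p)@Rt; c=(t-T[:3,3])@T[:3,:3]
        K=m['camera_matrix']; rr=np.hypot(c[:,0],c[:,1]); th=np.arctan2(rr,c[:,2])
        return np.c_[K[0,2]+K[0,0]*th*c[:,0]/rr,K[1,2]+K[1,1]*th*c[:,1]/rr]
    return cv2.projectPoints(P,m['rvec'],m['tvec'],m['camera_matrix'],None)[0][:,0]
def ray(cam,px,pose=None):
    m=camera_model(cam);K=m['camera_matrix']
    if 'mount' in m:
        p,q=pose; Rt=R.from_quat(np.r_[q[1:],q[0]]).as_matrix(); T=m['mount']
        d=(np.array(px)-K[:2,2])/K[0,0]; th=np.hypot(*d); v=np.r_[np.sin(th)*d/th,np.cos(th)]
        return Rt@T[:3,3]+p, Rt@T[:3,:3]@v
    Rm=cv2.Rodrigues(m['rvec'])[0]; v=np.linalg.inv(K)@np.r_[px,1.]
    return -Rm.T@m['tvec'], Rm.T@v
def onz(cam,px,z,pose=None):
    o,d=ray(cam,px,pose); return o+d*(z-o[2])/d[2]
def place(P,x,y,a,z=0): 
    c,s=np.cos(a),np.sin(a); return P@np.array([[c,s,0],[-s,c,0],[0,0,1]])+[x,y,z]
S=4
def render(cam,parts,x,y,a,z=0,pose=None):
    im=np.zeros((384*S,512*S),np.uint8)
    for P in parts:
        h=cv2.convexHull((proj(cam,place(P,x,y,a,z),pose)*S+S/2).astype(np.float32)); cv2.fillConvexPoly(im,h.round().astype(np.int32),1)
    return cv2.resize(im.astype(np.float32),(512,384),interpolation=cv2.INTER_AREA)
def fit(name,masks,x0,z=0,pose=None):
    f=lambda v:sum(np.abs(render(c,MODEL[name],v[0],v[1],v[2],z,pose)-m).sum()/m.sum() for c,m in masks.items())
    best=None
    for a in x0[2]:
        r=minimize(f,[x0[0],x0[1],a],method='Nelder-Mead',options=dict(initial_simplex=[[x0[0],x0[1],a],[x0[0]+.012,x0[1],a],[x0[0],x0[1]+.012,a],[x0[0],x0[1],a+.2]],xatol=1e-4,fatol=1e-4))
        if best is None or r.fun<best.fun: best=r
    return best.x,best.fun
E
python3 - <<'E'
from h import *
for c in("top","side"): grab_frame(c)
for n in ['short_shoe','long_shoe','mallet']:
    for c in("top","side"):
        for d in silhouettes(c,n): print(n,c,round(d['conf'],2),np.round(d['bbox']),onz(c,[(d['bbox'][0]+d['bbox'][2])/2,(d['bbox'][1]+d['bbox'][3])/2],.02).round(3))
for n in ['jig_stop','jig_lip','pin_top','jig','glue','screw_jar','offcut','tape_measure','pencil','chisel_driver']:
    Z={'jig_lip':.03,'pin_top':.0525}.get(n,0)
    for c in("top","side"):
        for d in landmark_of(c,n)[:2]: print(n,c,round(d['conf'],2),np.round(d['pixel'],1),onz(c,d['pixel'],Z).round(3))
E
```

```text
short_shoe top 0.72 [148. 199. 172. 235.] [0.46  0.353 0.02 ]
short_shoe side 0.81 [216. 141. 238. 160.] [0.46  0.354 0.02 ]
long_shoe top 0.85 [168. 151. 205. 185.] [0.608 0.295 0.02 ]
long_shoe top 0.81 [142. 266. 186. 308.] [0.271 0.319 0.02 ]
long_shoe top 0.64 [ 82. 227. 128. 277.] [0.352 0.492 0.02 ]
long_shoe side 0.9 [164. 142. 197. 173.] [0.272 0.331 0.02 ]
long_shoe side 0.82 [254. 140. 283. 167.] [0.627 0.314 0.02 ]
long_shoe side 0.58 [185. 116. 213. 143.] [0.349 0.494 0.02 ]
long_shoe side 0.4 [314. 246. 336. 273.] [ 0.748 -0.189  0.02 ]
mallet top 0.93 [397. 168. 448. 229.] [ 0.564 -0.383  0.02 ]
mallet side 0.9 [243. 296. 313. 340.] [ 0.572 -0.363  0.02 ]
mallet side 0.64 [306. 195. 324. 226.] [0.757 0.01  0.02 ]
jig_stop top 0.94 [319.6 200.8] [ 0.542 -0.095  0.   ]
jig_stop top 0.46 [115. 188.] [0.539 0.499 0.   ]
jig_stop side 0.75 [265.1 243.8] [ 0.566 -0.097  0.   ]
jig_lip top 0.71 [289.4 198. ] [ 0.537 -0.006  0.03 ]
jig_lip top 0.26 [266.7 185.2] [0.57 0.06 0.03]
jig_lip side 0.94 [253.9 216.1] [0.538 0.001 0.03 ]
jig_lip side 0.43 [266.4 159.9] [0.614 0.27  0.
[... 349 characters left out ...]
ide 0.91 [314.3 182. ] [0.787 0.16  0.   ]
glue side 0.58 [192.9 315.8] [ 0.324 -0.322  0.   ]
screw_jar top 0.85 [358.7 140.5] [ 0.733 -0.204  0.   ]
screw_jar side 0.93 [322.6 264.5] [ 0.742 -0.195  0.   ]
offcut top 0.82 [208.5 259.7] [0.353 0.208 0.   ]
offcut side 0.57 [204.  180.2] [0.364 0.216 0.   ]
tape_measure top 0.77 [115.8 187.4] [0.541 0.497 0.   ]
tape_measure side 0.82 [241.9 130.4] [0.533 0.492 0.   ]
tape_measure side 0.53 [313.1 183.3] [0.782 0.154 0.   ]
pencil top 0.62 [285.1 124.9] [0.767 0.018 0.   ]
pencil side 0.56 [315.4 210.6] [0.764 0.023 0.   ]
chisel_driver top 0.82 [405.5 286.9] [ 0.316 -0.34   0.   ]
chisel_driver side 0.95 [195.5 318.4] [ 0.331 -0.331  0.   ]
```

```bash
python3 - <<'E'
import cv2
im=cv2.imread('pics/top0.png'); cv2.imwrite('pics/crop1.png',cv2.resize(im[125:320,70:340],None,fx=2.9,fy=2.9,interpolation=cv2.INTER_CUBIC))
E
```

```text
(no output)
```

View pics/crop1.png

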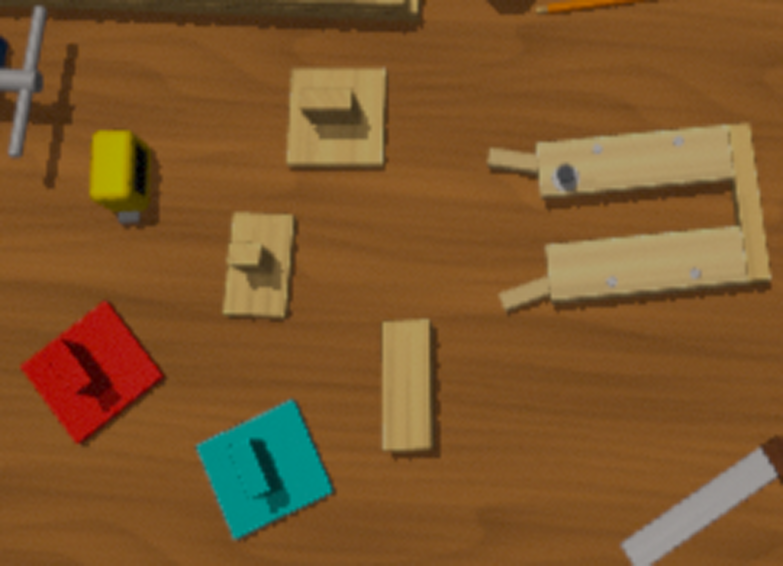

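```bash
cat >> h.py <<'E'
def gb(s):
    B=np.array([[0,52],[-47,65],[-47,75],[0,62]])*[1,s]
    return np.array([[x,y,z] for x,y in B for z in (0,18)])/1000.
MODEL['jig']=[box(0,190,24,78,0,30),box(0,190,-78,-24,0,30),box(190,212,-78,78,0,30),gb(1),gb(-1)]
def best(c,n,px):
    ds=[d for d in silhouettes(c,n) if abs(d['bbox'][0]/2+d['bbox'][2]/2-px[0])+abs(d['bbox'][1]/2+d['bbox'][3]/2-px[1])<25]
    return ds[0]['mask'].astype(np.float32) if ds else None
E
python3 - <<'E'
from h import *
ims={c:grab_frame(c)[:,:,::-1].copy() for c in("top","side")}
G={'short_shoe':((160,217),(227,150),(.46,.354,[-1.9,-1.3])),'long_shoe':((186,168),(268,153),(.605,.305,[-1.9,-1.3])),
'mallet':((422,198),(278,318),(.54,-.36,[0.,-.5])),'jig':((287,200),(253,222),(.528,.092,[-1.7,-1.45]))}
for n,(a,b,x0) in G.items():
    mt,ms=best('top',n,a),best('side',n,b)
    M={'top':mt,'side':ms}; M={k:v for k,v in M.items() if v is not None}
    for k in M: print(n,k,fit(n,{k:M[k]},x0))
    r=fit(n,M,x0); print(n,'both',r)
    for c in ims:
        m=(render(c,MODEL[n],*r[0])>.5).astype(np.uint8)
        cv2.drawContours(ims[c],cv2.findContours(m,0,1)[0],-1,(255,0,255),1)
cv2.imwrite('pics/f_top.png',cv2.resize(ims['top'][120:320,140:460],None,fx=2.5,fy=2.5))
cv2.imwrite('pics/f_side.png',cv2.resize(ims['side'][120:350,190:330],None,fx=2.5,fy=2.5))
E
```

```text
short_shoe top (array([ 0.46592502,  0.35872348, -1.54073175]), np.float64(0.0515083447098732))
short_shoe side (array([ 0.46365646,  0.36107109, -1.58148621]), np.float64(0.10007552802562714))
short_shoe both (array([ 0.46477903,  0.35958655, -1.54685555]), np.float64(0.1790500432252884))
long_shoe top (array([ 0.6194265,  0.3004182, -1.4713431]), np.float64(0.038516800850629807))
long_shoe side (array([ 0.61873166,  0.30409445, -1.5325214 ]), np.float64(0.12064873427152634))
long_shoe both (array([ 0.61998725,  0.30079603, -1.50321051]), np.float64(0.18437601625919342))
mallet top (array([ 0.50683109, -0.34458971, -0.55439951]), np.float64(0.1289817988872528))
mallet side (array([ 0.50454569, -0.3441582 , -0.54296158]), np.float64(0.09765625))
mallet both (array([ 0.50505727, -0.34498749, -0.53775422]), np.float64(0.2504144012928009))
jig top (array([ 0.52436953,  0.08529831, -1.40053002]), np.float64(0.06938157230615616))
jig side (array([ 0.52278118,  0.08634728, -1.40250197]), np.float64(0.06394299864768982))Traceback (most recent call last):
  File "<stdin>", line 9, in <module
[... 519 characters left out ...]
/m.sum() for c,m in masks.items())
               ~~~^^^^^^^^^^^^^^^^^^^^^^^^^^^^^^^^^^^^^^^^^^^^^^^^^^^^^^^^^^^^^^^^^^^^^^^^^^^^^^^^^^^^^^^^^^^^^^
  File "h.py", line 37, in <genexpr>
    f=lambda v:sum(np.abs(render(c,MODEL[name],v[0],v[1],v[2],z,pose)-m).sum()/m.sum() for c,m in masks.items())
                          ~~~~~~^^^^^^^^^^^^^^^^^^^^^^^^^^^^^^^^^^^^^
  File "h.py", line 34, in render
    h=cv2.convexHull((proj(cam,place(P,x,y,a,z),pose)*S+S/2).astype(np.float32)); cv2.fillConvexPoly(im,h.round().astype(np.int32),1)
                      ~~~~^^^^^^^^^^^^^^^^^^^^^^^^^^^
  File "h.py", line 10, in proj
    m=camera_model(cam)
ValueError: time passes only in moves, steps and waits
```

```bash
python3 - <<'E'
s=open('h.py').read().replace("from plant import *","from plant import *\nimport plant, functools\ncamera_model=functools.lru_cache(None)(plant.camera_model)")
open('h.py','w').write(s)
E
python3 - <<'E'
from h import *
ims={c:grab_frame(c)[:,:,::-1].copy() for c in("top","side")}
V={'short_shoe':(.4652,.3593,-1.547),'long_shoe':(.6195,.3010,-1.485),'mallet':(.5055,-.345,-.543)}
n='jig';M={'top':best('top',n,(287,200)),'side':best('side',n,(253,222))}
r=fit(n,M,(.524,.086,[-1.4]));print(r);V['jig']=r[0]
for n,r in V.items():
    for c in ims:
        m=(render(c,MODEL[n],*r)>.5).astype(np.uint8)
        cv2.drawContours(ims[c],cv2.findContours(m,2,1)[0],-1,(255,0,255),1)
cv2.imwrite('pics/f_top.png',cv2.resize(ims['top'][120:320,140:460],None,fx=2.5,fy=2.5))
cv2.imwrite('pics/f_side.png',cv2.resize(ims['side'][120:350,190:330],None,fx=2.5,fy=2.5))
E
```

```text
(array([ 0.52374986,  0.085487  , -1.40387059]), np.float64(0.21405848860740662))
```

View pics/f_top.png

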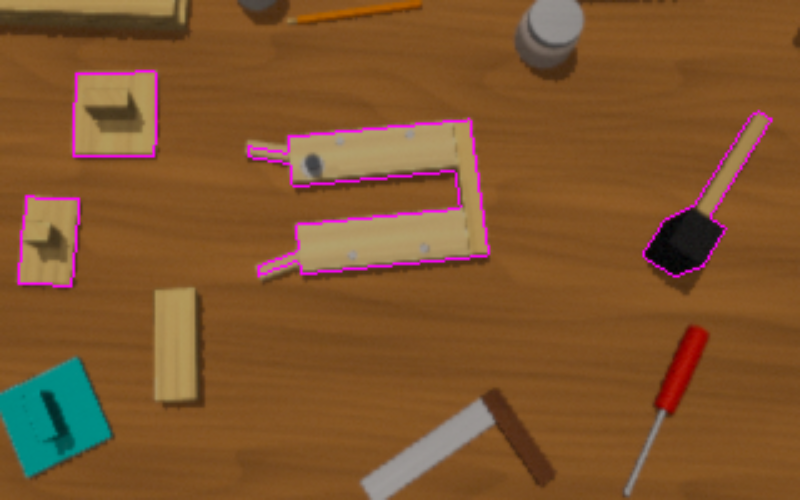

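View pics/f_side.png

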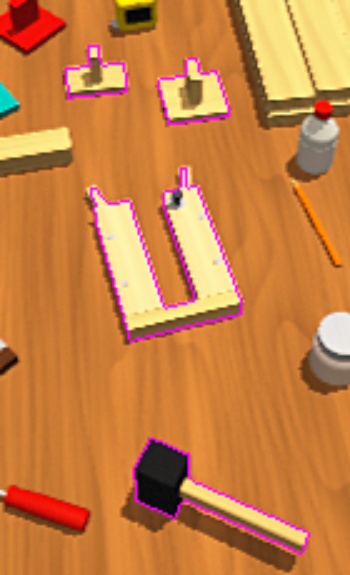

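```bash
cat >> h.py <<'E'
JIG=np.array([.5238,.0855,-1.404])
def jw(x,y):
    c,s=np.cos(JIG[2]),np.sin(JIG[2]); return np.array([JIG[0]+c*x-s*y,JIG[1]+s*x+c*y])
def wj(p):
    c,s=np.cos(JIG[2]),np.sin(JIG[2]); d=np.array(p[:2])-JIG[:2]; return np.array([c*d[0]+s*d[1],-s*d[0]+c*d[1]])
def go(x,y,z,yaw):  # yaw: world angle of tool y axis
    s=state(); q=s['tool_rot']; Rc=R.from_quat(np.r_[q[1:],q[0]])
    def tgt(a): 
        ty=np.array([np.cos(a),np.sin(a),0]);tz=np.array([0,0,-1.]);return R.from_matrix(np.c_[np.cross(ty,tz),ty,tz])
    c=[]
    for a in (yaw,yaw+np.pi):
        rv=(Rc.inv()*tgt(a)).as_rotvec(); c.append((np.linalg.norm(rv),rv,tgt(a)))
    for n,rv,T in sorted(c,key=lambda t:t[0]):
        d=np.array([x,y,z])-s['tool_pos']
        print('turn units',np.round(np.degrees(rv)/5,2),'then shift units',np.round(T.inv().apply(d)/.03,2))
    print('t',round(s['time'],2),'tcp',s['tool_pos'].round(4),'jig',wj(s['tool_pos']).round(4),'F',s['contact_force'].round(1),'M',s['ft_torque'].round(2),'w',round(s['gripper_width'],3), 'q6',s['joint_pos'].round(2)[5])
E
python3 -c "
from h import *
go(.4652,.3593,.17,-1.547)"
```

```text
turn units [-0.   -0.   -3.69] then shift units [-9.2  -8.16  2.61]
turn units [-0.    0.   32.31] then shift units [9.2  8.16 2.61]
t 2.25 tcp [0.1834 0.5975 0.2483] jig [-0.5614 -0.2507] F [-0.4 -0.2 -1.3] M [-0.01  0.07 -0.01] w 0.997 q6 -0.12
```

```bash
python3 -m crank '[{"angular":[0,0,-1],"delta_pos":[0,0,0],"gripper":0.65},{"angular":[0,0,-1],"delta_pos":[0,0,0],"gripper":0.65},{"angular":[0,0,-1],"delta_pos":[0,0,0],"gripper":0.65},{"angular":[0,0,-0.69],"delta_pos":[0,0,0],"gripper":0.65},{"angular":[0,0,0],"delta_pos":[-1,-0.9,0.2],"gripper":0.65},{"angular":[0,0,0],"delta_pos":[-1,-0.9,0.3],"gripper":0.65},{"angular":[0,0,0],"delta_pos":[-1,-0.9,0.3],"gripper":0.65},{"angular":[0,0,0],"delta_pos":[-1,-0.9,0.3],"gripper":0.65},{"angular":[0,0,0],"delta_pos":[-1,-0.9,0.3],"gripper":0.65},{"angular":[0,0,0],"delta_pos":[-1,-0.9,0.3],"gripper":0.65},{"angular":[0,0,0],"delta_pos":[-1,-0.9,0.3],"gripper":0.65},{"angular":[0,0,0],"delta_pos":[-1,-0.9,0.3],"gripper":0.65}]'; python3 -m crank '[{"angular":[0,0,0],"delta_pos":[-1,-0.9,0.3],"gripper":0.65},{"angular":[0,0,0],"delta_pos":[0,0,0],"gripper":0.65},{"angular":[0,0,0],"delta_pos":[0,0,0],"gripper":0.65}]'; python3 -c "
from h import *
go(.4652,.3593,.10,-1.547)"
```

```text
time: 3.75
tool_pos: [0.4295, 0.3865, 0.1792]
tool_rot: [0.0, -0.012, 1.0, 0.0]
contact_force: [0.0, 0.8, -0.4]
gripper_width: 0.647
time: 4.12
tool_pos: [0.459, 0.3614, 0.1704]
tool_rot: [-0.0, -0.012, 1.0, 0.0]
contact_force: [0.1, 0.4, -0.3]
gripper_width: 0.648
turn units [ 0. -0.  0.] then shift units [-0.21 -0.07  2.35]
turn units [ 0.0e+00  1.0e-02 -3.6e+01] then shift units [0.21 0.07 2.35]
t 4.12 tcp [0.459  0.3614 0.1704] jig [-0.2828 -0.0181] F [ 0.1  0.4 -0.3] M [ 0.04 -0.04  0.01] w 0.648 q6 -1.06
```

```bash
python3 - <<'E'
from h import *
s=state();pose=(s['tool_pos'],s['tool_rot'])
im=grab_frame('wrist')[:,:,::-1].copy()
for n,r in {'short_shoe':(.4652,.3593,-1.547),'long_shoe':(.6195,.3010,-1.485)}.items():
    for P in MODEL[n]:
        h=cv2.convexHull(proj('wrist',place(P,*r),pose).astype(np.float32)).round().astype(int); cv2.polylines(im,[h],True,(255,0,255),1)
cv2.imwrite('pics/w1.png',im)
E
```

```text
(no output)
```

View pics/w1.png

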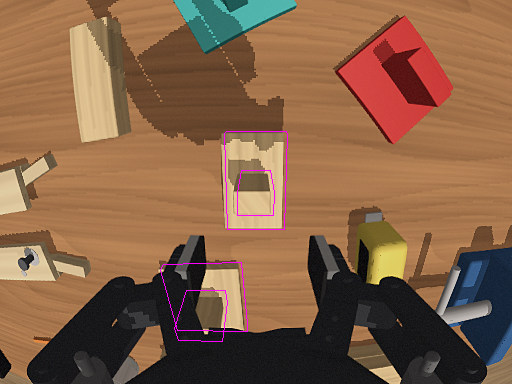

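```bash
python3 -m crank '[{"angular":[0,0,0],"delta_pos":[-0.21,-0.1,0.8],"gripper":0.65},{"angular":[0,0,0],"delta_pos":[0,0,1],"gripper":0.65},{"angular":[0,0,0],"delta_pos":[0,0,1],"gripper":0.65},{"angular":[0,0,0],"delta_pos":[0,0,1],"gripper":0.65},{"angular":[0,0,0],"delta_pos":[0,0,0.15],"gripper":0.65},{"angular":[0,0,0],"delta_pos":[0,0,0],"gripper":0.65},{"angular":[0,0,0],"delta_pos":[0,0,0],"gripper":0.25},{"angular":[0,0,0],"delta_pos":[0,0,0],"gripper":0.25},{"angular":[0,0,0],"delta_pos":[0,0,0],"gripper":0.25},{"angular":[0,0,0],"delta_pos":[0,0,0],"gripper":0.25},{"angular":[0,0,0],"delta_pos":[0,0,0],"gripper":0.25}]'; python3 -c "
from h import *
go(.4652,.3593,.052,-1.547)"
```

```text
time: 5.55
tool_pos: [0.4668, 0.3591, 0.0539]
tool_rot: [0.001, -0.012, 1.0, 0.001]
contact_force: [-0.1, 1.3, 7.0]
gripper_width: 0.346
turn units [0.02 0.03 0.  ] then shift units [0.05 0.01 0.06]
turn units [-5.000e-02  3.000e-02 -3.599e+01] then shift units [-0.05 -0.01  0.06]
t 5.55 tcp [0.4668 0.3591 0.0539] jig [-0.2792 -0.0108] F [-0.1  1.3  7. ] M [-0.07  0.13  0.03] w 0.346 q6 -1.07
```

```bash
python3 -m crank '[{"angular":[0,0,0],"delta_pos":[0,0,-0.4],"gripper":0.25},{"angular":[0,0,-0.82],"delta_pos":[0,0,-0.3],"gripper":0.25},{"angular":[0,0,-0.82],"delta_pos":[0,0,0],"gripper":0.25},{"angular":[0,0,0],"delta_pos":[0,0,0],"gripper":0.25}]'; python3 -c "
from h import *
p=jw(-.095,0.0016)
go(*p,.075,-1.404)"
```

```text
time: 6.05
tool_pos: [0.4652, 0.358, 0.0727]
tool_rot: [-0.0, -0.083, 0.997, -0.0]
contact_force: [0.1, 0.4, -2.0]
gripper_width: 0.346
turn units [-0.   -0.01 -0.  ] then shift units [-0.47 -6.11 -0.08]
turn units [-1.0e-02  0.0e+00  3.6e+01] then shift units [ 0.47  6.11 -0.08]
t 6.05 tcp [0.4652 0.358  0.0727] jig [-0.2784 -0.0126] F [ 0.1  0.4 -2. ] M [-0.   -0.03 -0.04] w 0.346 q6 -1.21
```

```bash
python3 -m crank '[{"angular":[0,0,0],"delta_pos":[-0.1,-1,0],"gripper":0.25},{"angular":[0,0,0],"delta_pos":[-0.1,-1,0],"gripper":0.25},{"angular":[0,0,0],"delta_pos":[-0.1,-1,0],"gripper":0.25},{"angular":[0,0,0],"delta_pos":[-0.1,-1,0],"gripper":0.25},{"angular":[0,0,0],"delta_pos":[-0.07,-1,0],"gripper":0.25},{"angular":[0,0,0],"delta_pos":[0,-1,0],"gripper":0.25},{"angular":[0,0,0],"delta_pos":[0,0,0.2],"gripper":0.25},{"angular":[0,0,0],"delta_pos":[0,0,0],"gripper":0.25},{"angular":[0,0,0],"delta_pos":[0,0,0],"gripper":0.25}]'; cat > look.py <<'E'
from h import *
import sys
n=sys.argv[1]; x0=[float(v) for v in sys.argv[2:5]]; z=float(sys.argv[5]); tag=sys.argv[6]; ign=len(sys.argv)>7
ims={c:grab_frame(c)[:,:,::-1].copy() for c in("top","side")}
from numpy import mean
for nm,r in {n:x0,'jig':JIG}.items():
  for c in ims:
    for P in MODEL[nm]:
        h=cv2.convexHull(proj(c,place(P,*r,z if nm==n else 0)).astype(np.float32))
        cv2.polylines(ims[c],[(h*16).round().astype(int)],True,(255,0,255) if nm==n else (255,255,0),1,cv2.LINE_AA,4)
a=ims['top'][120:280,170:380]; b=ims['side'][120:280,170:330]
cv2.imwrite(f'pics/{tag}.png',np.hstack([cv2.resize(a,None,fx=2.1,fy=2.1,interpolation=2),cv2.resize(b,None,fx=2.1,fy=2.1,interpolation=2)]))
s=state();print(s['tool_pos'],wj(s['tool_pos']),s['contact_force'].round(1))
E
python3 - <<'E'
from plant import *
import subprocess
from h import *
p=state()['tool_pos']; print(wj(p))
subprocess.run(['python3','look.py','short_shoe',str(p[0]),str(p[1]),'-1.404',str(p[2]-.0535),'l1'])
E
```

```text
time: 7.18
tool_pos: [0.509, 0.1838, 0.0666]
tool_rot: [-0.0, -0.084, 0.996, 0.0]
contact_force: [-0.3, 0.3, -1.4]
gripper_width: 0.341
[0.50925699 0.18381728 0.06681089] [-0.09936729  0.00198185] [-0.3  0.3 -1.8]
[-0.0993913   0.00176876]
```

View pics/l1.png

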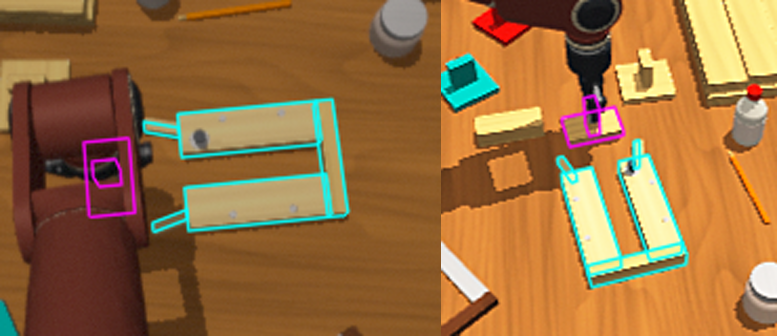

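```bash
python3 -m crank '[{"angular":[0,0,0],"delta_pos":[0.03,0,0.38],"gripper":0.25},{"angular":[0,0,0],"delta_pos":[0,-0.5,0],"gripper":0.25},{"angular":[0,0,0],"delta_pos":[0,-0.6,0],"gripper":0.25},{"angular":[0,0,0],"delta_pos":[0,-0.6,0],"gripper":0.25},{"angular":[0,0,0],"delta_pos":[0,-0.4,0],"gripper":0.25},{"angular":[0,0,0],"delta_pos":[0,0,0],"gripper":0.25}]'; python3 -c "
from h import *
p=jw(-.095,0.0)
go(*p,.055,-1.404)"
python3 - <<'E'
from h import *
s=state();pose=(s['tool_pos'],s['tool_rot']);p=s['tool_pos']
im=grab_frame('wrist')[:,:,::-1].copy()
for n,r,z in (('short_shoe',(p[0],p[1],-1.404),p[2]-.0535),('jig',JIG,0)):
    for P in MODEL[n]:
        h=cv2.convexHull(proj('wrist',place(P,*r,z),pose).astype(np.float32)).round().astype(int); cv2.polylines(im,[h],True,(255,0,255),1)
cv2.imwrite('pics/w2.png',im)
E
```

```text
time: 8.02
tool_pos: [0.5193, 0.1197, 0.0555]
tool_rot: [0.0, -0.083, 0.997, 0.0]
contact_force: [0.1, -0.2, -1.3]
gripper_width: 0.342
turn units [ 0.    0.   -0.02] then shift units [0.04 2.02 0.02]
turn units [ 0.   -0.   35.98] then shift units [-0.04 -2.02  0.02]
t 8.03 tcp [0.5193 0.1197 0.0555] jig [-0.0344  0.0012] F [ 0.1 -0.2 -1.3] M [-0.03  0.04 -0.02] w 0.342 q6 -1.65
```

View pics/w2.png

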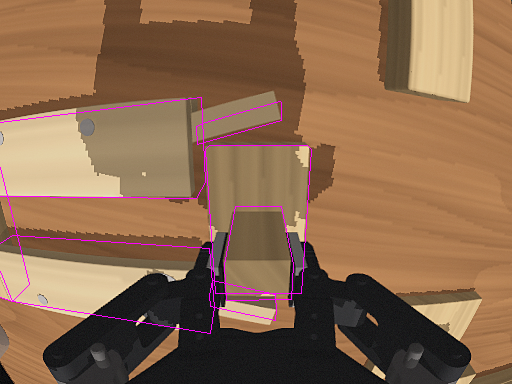

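```bash
python3 -m crank '[{"angular":[0,0,0],"delta_pos":[0,-0.4,0.03],"gripper":0.25},{"angular":[0,0,0],"delta_pos":[0,-0.4,0],"gripper":0.25}]';python3 -m crank '[{"angular":[0,0,0],"delta_pos":[0.02,-0.4,0],"gripper":0.25},{"angular":[0,0,0],"delta_pos":[0.02,-0.4,0],"gripper":0.25}]'; python3 -c "
from h import *
p=jw(.03,0.0)
go(*p,.055,-1.404)"
```

```text
time: 8.32
tool_pos: [0.523, 0.0967, 0.0544]
tool_rot: [-0.0, -0.084, 0.996, -0.0]
contact_force: [-0.5, 0.4, -1.8]
gripper_width: 0.341
time: 8.57
tool_pos: [0.526, 0.0724, 0.0545]
tool_rot: [0.0, -0.084, 0.997, -0.0]
contact_force: [-0.2, -0.2, -2.5]
gripper_width: 0.343
turn units [-0. -0.  0.] then shift units [-0.   -0.56 -0.02]
turn units [  0.  -0. -36.] then shift units [ 0.    0.56 -0.02]
t 8.57 tcp [0.526  0.0724 0.0545] jig [ 0.0133 -0.0001] F [-0.2 -0.2 -2.5] M [ 0.02  0.01 -0.07] w 0.343 q6 -1.74
```

```bash
python3 -m crank '[{"angular":[0,0,0],"delta_pos":[0,-0.5,0],"gripper":0.25},{"angular":[0,0,0],"delta_pos":[0,-0.5,0],"gripper":0.25},{"angular":[0,0,0],"delta_pos":[0,-0.5,0],"gripper":0.25},{"angular":[0,0,0],"delta_pos":[0,-0.5,0],"gripper":0.25}]'; python3 -m crank '[{"angular":[0,0,0],"delta_pos":[0,-0.5,0],"gripper":0.25},{"angular":[0,0,0],"delta_pos":[0,-0.5,0],"gripper":0.25},{"angular":[0,0,0],"delta_pos":[0,-0.5,0],"gripper":0.25},{"angular":[0,0,0],"delta_pos":[0,-0.5,0],"gripper":0.25},{"angular":[0,0,0],"delta_pos":[0,0,0],"gripper":0.25}]'; python3 -c "
from h import *
p=jw(.16,0.0)
go(*p,.055,-1.404)"
```

```text
time: 9.07
tool_pos: [0.536, 0.013, 0.0545]
tool_rot: [0.0, -0.083, 0.997, -0.0]
contact_force: [0.1, -0.6, -1.4]
gripper_width: 0.344
time: 9.7
tool_pos: [0.5461, -0.0461, 0.0546]
tool_rot: [0.0, -0.083, 0.997, -0.0]
contact_force: [-0.3, -0.5, -1.7]
gripper_width: 0.342
turn units [-0.    0.   -0.01] then shift units [ 0.01 -0.88 -0.01]
turn units [ 0.    0.   35.99] then shift units [-0.01  0.88 -0.01]
t 9.7 tcp [ 0.5461 -0.0461  0.0546] jig [0.1335 0.0002] F [-0.3 -0.5 -1.7] M [0.02 0.   0.  ] w 0.342 q6 -1.96
```

```bash
python3 -m crank '[{"angular":[0,0,0],"delta_pos":[0,-0.35,0.02],"gripper":0.25},{"angular":[0,0,0],"delta_pos":[0,-0.3,0],"gripper":0.25}]'; python3 -m crank '[{"angular":[0,0,0],"delta_pos":[0,-0.1,0],"gripper":0.25},{"angular":[0,0,0],"delta_pos":[0,-0.08,0],"gripper":0.25}]'; python3 -m crank '[{"angular":[0,0,0],"delta_pos":[0,-0.08,0],"gripper":0.25},{"angular":[0,0,0],"delta_pos":[0,0,0],"gripper":0.25}]';  python3 -c "
from h import *
p=jw(.16,0.0)
go(*p,.055,-1.404)"
```

```text
time: 9.95
tool_pos: [0.5493, -0.0646, 0.054]
tool_rot: [0.0, -0.084, 0.996, -0.0]
contact_force: [-0.9, 0.2, -1.2]
gripper_width: 0.344
time: 10.2
tool_pos: [0.5501, -0.0697, 0.054]
tool_rot: [0.0, -0.084, 0.997, 0.0]
contact_force: [-0.1, 0.0, -1.4]
gripper_width: 0.344
time: 10.45
tool_pos: [0.5505, -0.0721, 0.054]
tool_rot: [0.0, -0.084, 0.997, -0.0]
contact_force: [-0.0, -0.4, -1.1]
gripper_width: 0.341
turn units [-0.01  0.    0.01] then shift units [ 0.   -0.   -0.03]
turn units [-0.000e+00 -1.000e-02 -3.599e+01] then shift units [-0.    0.   -0.03]
t 10.45 tcp [ 0.5505 -0.0721  0.054 ] jig [1.599e-01 1.000e-04] F [-0.  -0.4 -1.1] M [-0.01 -0.09 -0.02] w 0.341 q6 -2.0
```

No contact yet; creep on until the stop is felt.

```bash
python3 -m crank '[{"angular":[0,0,0],"delta_pos":[0,-0.06,0],"gripper":0.25},{"angular":[0,0,0],"delta_pos":[0,0,0],"gripper":0.25}]'; python3 -m crank '[{"angular":[0,0,0],"delta_pos":[0,-0.06,0],"gripper":0.25},{"angular":[0,0,0],"delta_pos":[0,0,0],"gripper":0.25}]'; python3 -m crank '[{"angular":[0,0,0],"delta_pos":[0,-0.06,0],"gripper":0.25},{"angular":[0,0,0],"delta_pos":[0,0,0],"gripper":0.25}]'
```

```text
time: 10.7
tool_pos: [0.5507, -0.0737, 0.054]
tool_rot: [0.0, -0.084, 0.997, 0.0]
contact_force: [-0.3, 0.3, -0.6]
gripper_width: 0.339
time: 10.95
tool_pos: [0.5508, -0.0739, 0.0541]
tool_rot: [-0.0, -0.083, 0.997, 0.002]
contact_force: [0.1, 7.0, 1.5]
gripper_width: 0.344
time: 11.2
tool_pos: [0.5508, -0.0742, 0.0541]
tool_rot: [-0.001, -0.083, 0.997, 0.004]
contact_force: [-2.8, 10.6, 4.1]
gripper_width: 0.344
```

```bash
python3 -m crank '[{"angular":[0,0,0],"delta_pos":[0,0.05,0],"gripper":0.25},{"angular":[0,0,0],"delta_pos":[0,0,0],"gripper":0.5},{"angular":[0,0,0],"delta_pos":[0,0,0],"gripper":0.5},{"angular":[0,0,0],"delta_pos":[0,0,0],"gripper":0.5},{"angular":[0,0,0],"delta_pos":[0,0,-1],"gripper":0.5},{"angular":[0,0,0],"delta_pos":[0,0,-1],"gripper":0.5},{"angular":[0,0,0],"delta_pos":[0,0,-1],"gripper":0.5},{"angular":[0,0,0],"delta_pos":[0,1,-1],"gripper":0.7}]'; python3 -c "
from h import *
go(.6195,.3010,.16,-1.485)"
```

```text
time: 12.2
tool_pos: [0.5463, -0.0474, 0.1751]
tool_rot: [0.0, -0.082, 0.997, -0.0]
contact_force: [1.0, -0.1, -0.6]
gripper_width: 0.692
turn units [-0.01  0.01  0.9 ] then shift units [-3.43 11.36  0.5 ]
turn units [-1.00e-02 -1.00e-02 -3.51e+01] then shift units [  3.43 -11.36   0.5 ]
t 12.2 tcp [ 0.5463 -0.0474  0.1751] jig [0.1348 0.0002] F [ 1.  -0.1 -0.6] M [ 0.02 -0.03  0.02] w 0.692 q6 -1.96
```

```bash
python3 -m crank '[{"angular":[0,0,0.9],"delta_pos":[0,0,0],"gripper":0.85},{"angular":[0,0,0],"delta_pos":[-0.3,1,0],"gripper":0.85},{"angular":[0,0,0],"delta_pos":[-0.3,1,0],"gripper":0.85},{"angular":[0,0,0],"delta_pos":[-0.3,1,0],"gripper":0.85},{"angular":[0,0,0],"delta_pos":[-0.3,1,0],"gripper":0.85},{"angular":[0,0,0],"delta_pos":[-0.3,1,0],"gripper":0.85},{"angular":[0,0,0],"delta_pos":[-0.3,1,0],"gripper":0.85},{"angular":[0,0,0],"delta_pos":[-0.3,1,0],"gripper":0.85},{"angular":[0,0,0],"delta_pos":[-0.3,1,0],"gripper":0.85},{"angular":[0,0,0],"delta_pos":[-0.3,1,0],"gripper":0.85},{"angular":[0,0,0],"delta_pos":[-0.3,1,0],"gripper":0.85},{"angular":[0,0,0],"delta_pos":[-0.3,1,0],"gripper":0.85}]'; python3 -m crank '[{"angular":[0,0,0],"delta_pos":[0,0.3,0],"gripper":0.85},{"angular":[0,0,0],"delta_pos":[0,0,0],"gripper":0.85}]'
python3 - <<'E'
from h import *
go(.6195,.3010,.054,-1.485)
s=state();pose=(s['tool_pos'],s['tool_rot']);p=s['tool_pos']
im=grab_frame('wrist')[:,:,::-1].copy()
for n,r in (('long_shoe',(.6195,.301,-1.485)),):
    for P in MODEL[n]:
        h=cv2.convexHull(proj('wrist',place(P,*r),pose).astype(np.float32)).round().astype(int); cv2.polylines(im,[h],True,(255,0,255),1)
top=grab_frame('top')[:,:,::-1].copy()
for P in [place(P,*jw(.16,0),JIG[2]) for P in MODEL['short_shoe']]:
    h=cv2.convexHull(proj('top',P).astype(np.float32)).round().astype(int); cv2.polylines(top,[h],True,(255,0,255),1)
cv2.imwrite('pics/w3.png',im);cv2.imwrite('pics/t3.png',cv2.resize(top[150:250,230:360],None,fx=4,fy=4))
E
```

```text
time: 13.7
tool_pos: [0.6157, 0.292, 0.1738]
tool_rot: [0.0, -0.044, 0.999, -0.0]
contact_force: [0.3, -0.2, 0.7]
gripper_width: 0.852
time: 13.95
tool_pos: [0.6144, 0.3001, 0.1736]
tool_rot: [-0.0, -0.045, 0.999, -0.0]
contact_force: [-0.1, -0.9, 0.8]
gripper_width: 0.852
turn units [-0.01 -0.01  0.04] then shift units [-0.17  0.02  3.99]
turn units [ 1.000e-02 -1.000e-02 -3.596e+01] then shift units [ 0.17 -0.02  3.99]
t 13.95 tcp [0.6144 0.3001 0.1736] jig [-0.1965  0.1249] F [-0.1 -0.9  0.8] M [ 0.01 -0.06  0.01] w 0.852 q6 -1.31
```

View pics/w3.png

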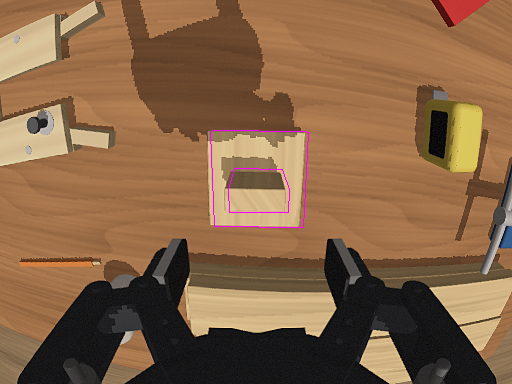

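View pics/t3.png

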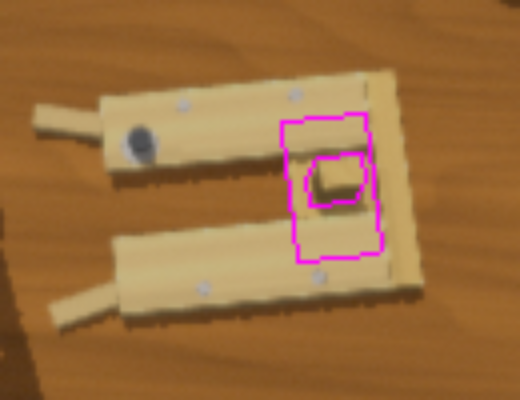

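```bash
python3 -m crank '[{"angular":[0,0,0],"delta_pos":[-0.17,-0.04,1],"gripper":0.85},{"angular":[0,0,0],"delta_pos":[0,0,1],"gripper":0.85},{"angular":[0,0,0],"delta_pos":[0,0,1],"gripper":0.85},{"angular":[0,0,0],"delta_pos":[0,0,1],"gripper":0.85},{"angular":[0,0,0],"delta_pos":[0,0,0],"gripper":0.85},{"angular":[0,0,0],"delta_pos":[0,0,0],"gripper":0.5},{"angular":[0,0,0],"delta_pos":[0,0,0],"gripper":0.5},{"angular":[0,0,0],"delta_pos":[0,0,0],"gripper":0.5},{"angular":[0,0,0],"delta_pos":[0,0,0],"gripper":0.5}]'; python3 -m crank '[{"angular":[0,0,0],"delta_pos":[0,0,-0.4],"gripper":0.5},{"angular":[0,0,0],"delta_pos":[0,0,-0.3],"gripper":0.5},{"angular":[0,0,-0.93],"delta_pos":[0,0,0],"gripper":0.5},{"angular":[0,0,0],"delta_pos":[0,0,0],"gripper":0.5}]';python3 -c "
from h import *
p=jw(-.11,0.000)
go(*p,.070,-1.404)"
```

```text
time: 15.18
tool_pos: [0.6212, 0.2999, 0.0563]
tool_rot: [0.002, -0.044, 0.999, 0.0]
contact_force: [0.1, -0.5, 5.8]
gripper_width: 0.576
time: 15.68
tool_pos: [0.6196, 0.2995, 0.0751]
tool_rot: [-0.0, -0.084, 0.996, 0.0]
contact_force: [-0.4, -0.6, -2.0]
gripper_width: 0.58
turn units [ 0.   -0.    0.03] then shift units [ 4.33 -2.84  0.17]
turn units [  0.     0.   -35.97] then shift units [-4.33  2.84  0.17]
t 15.68 tcp [0.6196 0.2995 0.0751] jig [-0.1951  0.13  ] F [-0.4 -0.6 -2. ] M [-0.01  0.02  0.01] w 0.58 q6 -1.4
```

```bash
python3 -m crank '[{"angular":[0,0,0],"delta_pos":[0.9,-0.3,0],"gripper":0.5},{"angular":[0,0,0],"delta_pos":[0.9,-0.5,0],"gripper":0.5},{"angular":[0,0,0],"delta_pos":[0.9,-0.6,0],"gripper":0.5},{"angular":[0,0,0],"delta_pos":[0.9,-0.7,0],"gripper":0.5},{"angular":[0,0,0],"delta_pos":[0.7,-0.7,0.3],"gripper":0.5},{"angular":[0,0,0],"delta_pos":[0,0,0.25],"gripper":0.5},{"angular":[0,0,0],"delta_pos":[0,0,0],"gripper":0.5}]'
python3 - <<'E'
from h import *
go(*jw(-.11,0.001),.0575,-1.404)
s=state();pose=(s['tool_pos'],s['tool_rot']);p=s['tool_pos']
im=grab_frame('wrist')[:,:,::-1].copy()
for n,r,z in (('long_shoe',(p[0],p[1],-1.404),p[2]-.056),('jig',JIG,0)):
    for P in MODEL[n]:
        h=cv2.convexHull(proj('wrist',place(P,*r,z),pose).astype(np.float32)).round().astype(int); cv2.polylines(im,[h],True,(255,0,255),1)
cv2.imwrite('pics/w4.png',im)
E
```

```text
time: 16.55
tool_pos: [0.5066, 0.195, 0.0579]
tool_rot: [-0.0, -0.084, 0.996, 0.0]
contact_force: [0.9, -0.8, -1.1]
gripper_width: 0.576
turn units [ 0.   -0.01  0.03] then shift units [ 0.01 -0.03  0.01]
turn units [ 2.000e-02  0.000e+00 -3.597e+01] then shift units [-0.01  0.03  0.01]
t 16.55 tcp [0.5066 0.195  0.0579] jig [-0.1109  0.0013] F [ 0.9 -0.8 -1.1] M [0.01 0.02 0.02] w 0.576 q6 -1.51
```

View pics/w4.png

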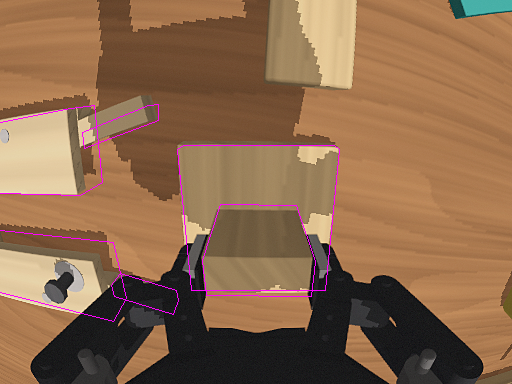

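```bash
python3 -m crank '[{"angular":[0,0,0],"delta_pos":[0,-0.5,0],"gripper":0.5},{"angular":[0,0,0],"delta_pos":[0,-0.5,0],"gripper":0.5},{"angular":[0,0,0],"delta_pos":[0,-0.5,0],"gripper":0.5}]';python3 -m crank '[{"angular":[0,0,0],"delta_pos":[0,-0.4,0],"gripper":0.5},{"angular":[0,0,0],"delta_pos":[0,-0.4,0],"gripper":0.5},{"angular":[0,0,0],"delta_pos":[0,-0.4,0],"gripper":0.5}]';python3 -m crank '[{"angular":[0,0,0],"delta_pos":[0,-0.4,0],"gripper":0.5},{"angular":[0,0,0],"delta_pos":[0,-0.4,0],"gripper":0.5}]'; python3 -c "
from h import *
go(*jw(.084,0.001),.0575,-1.404)"
```

```text
time: 16.98
tool_pos: [0.5149, 0.1494, 0.0586]
tool_rot: [0.0, -0.085, 0.996, -0.0]
contact_force: [-0.6, -0.3, -2.4]
gripper_width: 0.572
time: 17.35
tool_pos: [0.5206, 0.1142, 0.0584]
tool_rot: [-0.0, -0.085, 0.996, 0.0]
contact_force: [0.6, -0.7, -1.4]
gripper_width: 0.573
time: 17.6
tool_pos: [0.5247, 0.0907, 0.0584]
tool_rot: [0.0, -0.085, 0.996, 0.0]
contact_force: [-0.6, 0.1, -0.8]
gripper_width: 0.571
turn units [0.   0.   0.04] then shift units [ 0.02 -2.96  0.03]
turn units [ -0.     0.   -35.96] then shift units [-0.02  2.96  0.03]
t 17.6 tcp [0.5247 0.0907 0.0584] jig [-0.0049  0.0017] F [-0.6  0.1 -0.8] M [0.05 0.02 0.02] w 0.571 q6 -1.71
```

```bash
python3 -m crank '[{"angular":[0,0,0.04],"delta_pos":[0.02,-0.5,0.04],"gripper":0.5},{"angular":[0,0,0],"delta_pos":[0,-0.5,0],"gripper":0.5},{"angular":[0,0,0],"delta_pos":[0,-0.5,0],"gripper":0.5},{"angular":[0,0,0],"delta_pos":[0,-0.5,0],"gripper":0.5}]';python3 -m crank '[{"angular":[0,0,0],"delta_pos":[0,-0.4,0],"gripper":0.5},{"angular":[0,0,0],"delta_pos":[0,-0.3,0.02],"gripper":0.5}]';python3 -m crank '[{"angular":[0,0,0],"delta_pos":[0,-0.1,0],"gripper":0.5},{"angular":[0,0,0],"delta_pos":[0,0,0],"gripper":0.5}]'; python3 -c "
from h import *
go(*jw(.084,0.001),.0575,-1.404)"
```

```text
time: 18.1
tool_pos: [0.5342, 0.031, 0.0572]
tool_rot: [0.0, -0.083, 0.997, -0.0]
contact_force: [-0.1, 0.8, -1.9]
gripper_width: 0.575
time: 18.35
tool_pos: [0.5377, 0.0106, 0.0567]
tool_rot: [0.0, -0.083, 0.997, 0.0]
contact_force: [0.7, 0.0, -0.8]
gripper_width: 0.573
time: 18.6
tool_pos: [0.538, 0.0085, 0.0566]
tool_rot: [-0.0, -0.083, 0.997, 0.0]
contact_force: [-0.1, -0.4, -0.5]
gripper_width: 0.574
turn units [ 0.   -0.   -0.01] then shift units [ 0.01 -0.19 -0.03]
turn units [-0.   -0.   35.99] then shift units [-0.01  0.19 -0.03]
t 18.6 tcp [0.538  0.0085 0.0566] jig [0.0783 0.0012] F [-0.1 -0.4 -0.5] M [ 0.01 -0.03  0.02] w 0.574 q6 -1.86
```

```bash
python3 -m crank '[{"angular":[0,0,0],"delta_pos":[0,-0.12,0],"gripper":0.5},{"angular":[0,0,0],"delta_pos":[0,0,0],"gripper":0.5}]';python3 -m crank '[{"angular":[0,0,0],"delta_pos":[0,-0.06,0],"gripper":0.5},{"angular":[0,0,0],"delta_pos":[0,0,0],"gripper":0.5}]';python3 -m crank '[{"angular":[0,0,0],"delta_pos":[0,-0.06,0],"gripper":0.5},{"angular":[0,0,0],"delta_pos":[0,0,0],"gripper":0.5}]'; python3 -c "
from h import *
go(*jw(.084,0.001),.0575,-1.404)"
```

```text
time: 18.85
tool_pos: [0.5386, 0.0049, 0.0567]
tool_rot: [0.0, -0.083, 0.997, -0.0]
contact_force: [1.3, -0.3, -1.7]
gripper_width: 0.58
time: 19.1
tool_pos: [0.5388, 0.0035, 0.0566]
tool_rot: [-0.0, -0.083, 0.997, 0.0]
contact_force: [-0.9, 2.3, -1.8]
gripper_width: 0.575
time: 19.35
tool_pos: [0.5388, 0.0031, 0.0567]
tool_rot: [-0.0, -0.083, 0.997, 0.002]
contact_force: [-2.4, 8.4, 0.9]
gripper_width: 0.577
turn units [ 0.05 -0.01  0.  ] then shift units [ 0.   -0.01 -0.03]
turn units [ 1.0e-02  7.0e-02 -3.6e+01] then shift units [-0.    0.01 -0.03]
t 19.35 tcp [0.5388 0.0031 0.0567] jig [0.0837 0.0011] F [-2.4  8.4  0.9] M [1.41 0.32 0.33] w 0.577 q6 -1.87
```

```bash
python3 -m crank '[{"angular":[0,0,0],"delta_pos":[0,0.04,0],"gripper":0.5},{"angular":[0,0,0],"delta_pos":[0,0,0],"gripper":0.72},{"angular":[0,0,0],"delta_pos":[0,0,0],"gripper":0.72},{"angular":[0,0,0],"delta_pos":[0,0,0],"gripper":0.72},{"angular":[0,0,0],"delta_pos":[0,0,-1],"gripper":0.72},{"angular":[0,0,0],"delta_pos":[0,0,-1],"gripper":0.72},{"angular":[0,0,0],"delta_pos":[0,0,-1],"gripper":0.72},{"angular":[0,0,0],"delta_pos":[0,0,-1],"gripper":0.85},{"angular":[0,0,0],"delta_pos":[0,-0.5,-1],"gripper":0.85}]'; python3 -c "
from h import *
go(.5055,-.345,.2,-.543+1.5708)"
```

```text
time: 20.48
tool_pos: [0.5414, -0.0121, 0.2077]
tool_rot: [0.0, -0.084, 0.996, -0.0]
contact_force: [0.9, 0.1, 0.8]
gripper_width: 0.855
turn units [-0.    0.    8.14] then shift units [ -4.71 -10.12   0.26]
turn units [ -0.    -0.   -27.86] then shift units [ 4.71 10.12  0.26]
t 20.48 tcp [ 0.5414 -0.0121  0.2077] jig [0.0991 0.0011] F [0.9 0.1 0.8] M [-0.   -0.02 -0.06] w 0.855 q6 -1.9
```

```bash
python3 -m crank '[{"angular":[0,0,1],"delta_pos":[0,0,0],"gripper":0.85},{"angular":[0,0,1],"delta_pos":[0,0,0],"gripper":0.85},{"angular":[0,0,1],"delta_pos":[0,0,0],"gripper":0.85},{"angular":[0,0,1],"delta_pos":[0,0,0],"gripper":0.85},{"angular":[0,0,1],"delta_pos":[0,0,0],"gripper":0.85},{"angular":[0,0,1],"delta_pos":[0,0,0],"gripper":0.85},{"angular":[0,0,1],"delta_pos":[0,0,0],"gripper":0.85},{"angular":[0,0,1],"delta_pos":[0,0,0],"gripper":0.85},{"angular":[0,0,0.14],"delta_pos":[0,0,0],"gripper":0.85},{"angular":[0,0,0],"delta_pos":[-0.47,-1,0],"gripper":0.85},{"angular":[0,0,0],"delta_pos":[-0.47,-1,0],"gripper":0.85},{"angular":[0,0,0],"delta_pos":[-0.47,-1,0],"gripper":0.85}]';
python3 -m crank '[{"angular":[0,0,0],"delta_pos":[-0.47,-1,0],"gripper":0.85},{"angular":[0,0,0],"delta_pos":[-0.47,-1,0],"gripper":0.85},{"angular":[0,0,0],"delta_pos":[-0.47,-1,0],"gripper":0.85},{"angular":[0,0,0],"delta_pos":[-0.47,-1,0],"gripper":0.85},{"angular":[0,0,0],"delta_pos":[-0.47,-1,0],"gripper":0.85},{"angular":[0,0,0],"delta_pos":[-0.47,-1,0],"gripper":0.85},{"angular":[0,0,0],"delta_pos":[-0.47,-1,0],"gripper":0.85},{"angular":[0,0,0],"delta_pos":[0,0,0],"gripper":0.85},{"angular":[0,0,0],"delta_pos":[0,0,0],"gripper":0.85}]'
python3 - <<'E'
from h import *
V=(.5055,-.345,-.543)
go(V[0],V[1],.07,V[2]+1.5708)
s=state();pose=(s['tool_pos'],s['tool_rot'])
im=grab_frame('wrist')[:,:,::-1].copy()
for P in MODEL['mallet']:
        h=cv2.convexHull(proj('wrist',place(P,*V),pose).astype(np.float32)).round().astype(int); cv2.polylines(im,[h],True,(255,0,255),1)
cv2.imwrite('pics/w5.png',im)
top=grab_frame('top')[:,:,::-1].copy()
for n,x in (('short_shoe',.16),('long_shoe',.0825)):
  for P in MODEL[n]:
    h=cv2.convexHull(proj('top',place(P,*jw(x+.0015,0),JIG[2])).astype(np.float32)).round().astype(int); cv2.polylines(top,[h],True,(255,0,255),1)
cv2.imwrite('pics/t5.png',cv2.resize(top[150:250,230:360],None,fx=4,fy=4))
sd=grab_frame('side')[:,:,::-1]; cv2.imwrite('pics/s5.png',cv2.resize(sd[170:270,200:310],None,fx=4,fy=4))
E
```

```text
time: 21.98
tool_pos: [0.531, -0.1121, 0.2067]
tool_rot: [0.0, 0.268, 0.963, -0.0]
contact_force: [-0.3, 1.1, -0.7]
gripper_width: 0.853
time: 23.1
tool_pos: [0.5068, -0.3415, 0.2064]
tool_rot: [-0.0, 0.268, 0.963, 0.0]
contact_force: [0.2, 0.9, -0.0]
gripper_width: 0.846
turn units [ 0.01 -0.01 -0.01] then shift units [-0.02 -0.12  4.55]
turn units [-1.000e-02 -1.000e-02  3.599e+01] then shift units [0.02 0.12 4.55]
t 23.1 tcp [ 0.5068 -0.3415  0.2064] jig [ 0.4183 -0.0876] F [ 0.2  0.9 -0. ] M [ 0.02 -0.04  0.05] w 0.846 q6 -1.74
```

View pics/w5.png

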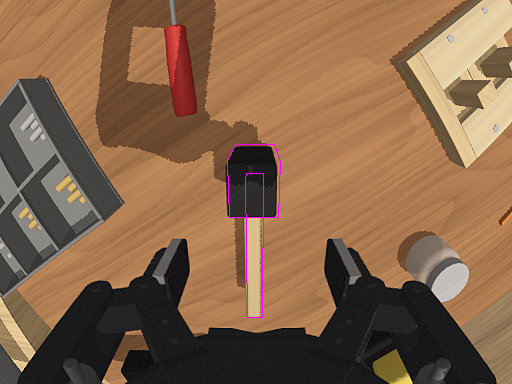

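View pics/t5.png

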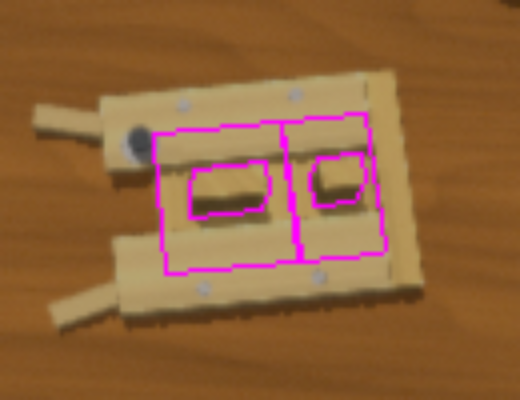

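View pics/s5.png

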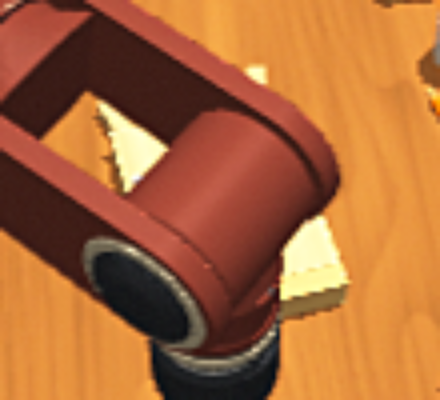

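```bash
python3 -m crank '[{"angular":[0,0,0],"delta_pos":[-0.02,-0.15,1],"gripper":0.85},{"angular":[0,0,0],"delta_pos":[0,0,1],"gripper":0.85},{"angular":[0,0,0],"delta_pos":[0,0,1],"gripper":0.85},{"angular":[0,0,0],"delta_pos":[0,0,1],"gripper":0.85},{"angular":[0,0,0],"delta_pos":[0,0,0.5],"gripper":0.85},{"angular":[0,0,0],"delta_pos":[0,0,0],"gripper":0.85},{"angular":[0,0,0],"delta_pos":[0,0,0],"gripper":0.4},{"angular":[0,0,0],"delta_pos":[0,0,0],"gripper":0.4},{"angular":[0,0,0],"delta_pos":[0,0,0],"gripper":0.4},{"angular":[0,0,0],"delta_pos":[0,0,0],"gripper":0.4},{"angular":[0,0,0],"delta_pos":[0,0,0],"gripper":0.4}]'; python3 -m crank '[{"angular":[0,0,0],"delta_pos":[0,0,-0.5],"gripper":0.4},{"angular":[0,0,0],"delta_pos":[0,0,-1],"gripper":0.4},{"angular":[0,0,0],"delta_pos":[0,0,-1],"gripper":0.4},{"angular":[0,0,0],"delta_pos":[0,0,-1],"gripper":0.4},{"angular":[0,0,0],"delta_pos":[0,0,0],"gripper":0.4}]';python3 -c "
from h import *
go(.567,.0645,.180,-.543+1.5708)"
```

```text
time: 24.62
tool_pos: [0.5062, -0.3469, 0.0736]
tool_rot: [0.002, 0.269, 0.963, -0.001]
contact_force: [0.6, 1.2, 6.4]
gripper_width: 0.509
time: 25.25
tool_pos: [0.5061, -0.3471, 0.1797]
tool_rot: [0.002, 0.269, 0.963, -0.001]
contact_force: [0.3, -0.3, -3.3]
gripper_width: 0.503
turn units [-0.01  0.06 -0.01] then shift units [ 5.35e+00  1.28e+01 -1.00e-02]
turn units [1.000e-01 2.000e-02 3.599e+01] then shift units [-5.35e+00 -1.28e+01 -1.00e-02]
t 25.25 tcp [ 0.5061 -0.3471  0.1797] jig [ 0.4237 -0.0893] F [ 0.3 -0.3 -3.3] M [ 0.01  0.03 -0.01] w 0.503 q6 -1.75
```

```bash
python3 -m crank '[{"angular":[0,0,0],"delta_pos":[0.42,1,0],"gripper":0.4},{"angular":[0,0,0],"delta_pos":[0.42,1,0],"gripper":0.4},{"angular":[0,0,0],"delta_pos":[0.42,1,0],"gripper":0.4},{"angular":[0,0,0],"delta_pos":[0.42,1,0],"gripper":0.4},{"angular":[0,0,0],"delta_pos":[0.42,1,0],"gripper":0.4},{"angular":[0,0,0],"delta_pos":[0.42,1,0],"gripper":0.4},{"angular":[0,0,0],"delta_pos":[0.42,1,0],"gripper":0.4},{"angular":[0,0,0],"delta_pos":[0.42,1,0],"gripper":0.4},{"angular":[0,0,0],"delta_pos":[0.42,1,0],"gripper":0.4},{"angular":[0,0,0],"delta_pos":[0.42,1,0],"gripper":0.4},{"angular":[0,0,0],"delta_pos":[0.42,1,0],"gripper":0.4},{"angular":[0,0,0],"delta_pos":[0.42,1,0],"gripper":0.4}]'; python3 -m crank '[{"angular":[0,0,0],"delta_pos":[0.31,0.8,0],"gripper":0.4},{"angular":[0,0,0],"delta_pos":[0,0,0],"gripper":0.4},{"angular":[0,0,0],"delta_pos":[0,0,0],"gripper":0.4}]';python3 - <<'E'
from h import *
go(.567,.0645,.130,-.543+1.5708)
s=state();p=s['tool_pos'];pose=(p,s['tool_rot'])
V=(p[0],p[1],-.543,p[2]-.0736)
pin=np.r_[jw(.0275,.04),.0525]
for c in('wrist','side','top'):
    im=grab_frame(c)[:,:,::-1].copy()
    for P in MODEL['mallet']:
        h=cv2.convexHull(proj(c,place(P,*V),pose).astype(np.float32)).round().astype(int); cv2.polylines(im,[h],True,(255,0,255),1)
    cv2.circle(im,tuple(proj(c,pin,pose)[0].round().astype(int)),2,(0,0,255),-1)
    cv2.imwrite(f'pics/{c}6.png',im)
E
```

```text
time: 26.75
tool_pos: [0.5606, 0.0413, 0.174]
tool_rot: [-0.002, 0.269, 0.963, -0.0]
contact_force: [0.3, -0.7, -2.4]
gripper_width: 0.506
time: 27.12
tool_pos: [0.5655, 0.0652, 0.1749]
tool_rot: [-0.001, 0.269, 0.963, -0.001]
contact_force: [-1.2, -0.2, -3.9]
gripper_width: 0.51
turn units [-0.02 -0.02 -0.01] then shift units [-0.06  0.01  1.5 ]
turn units [-4.000e-02  3.000e-02  3.599e+01] then shift units [ 0.06 -0.01  1.5 ]
t 27.12 tcp [0.5655 0.0652 0.1749] jig [0.0269 0.0377] F [-1.2 -0.2 -3.9] M [0.02 0.06 0.03] w 0.51 q6 -1.04
```

View pics/wrist6.png

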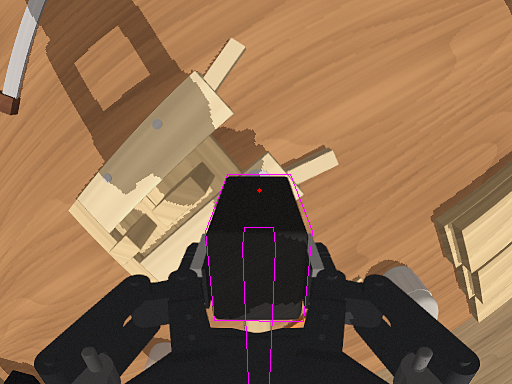

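View pics/side6.png

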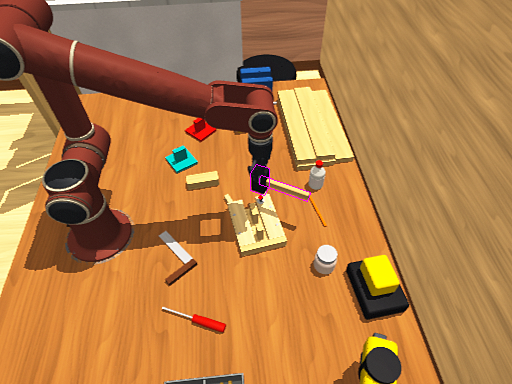

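```bash
python3 -m crank '[{"angular":[0,0,0],"delta_pos":[-0.05,0,0.7],"gripper":0.4},{"angular":[0,0,0],"delta_pos":[0,0,0.7],"gripper":0.4},{"angular":[0,0,0],"delta_pos":[0,0,0],"gripper":0.4}]'; python3 -m crank '[{"angular":[0,0,0],"delta_pos":[0,0,0.15],"gripper":0.4},{"angular":[0,0,0],"delta_pos":[0,0,0.15],"gripper":0.4}]'; python3 -m crank '[{"angular":[0,0,0],"delta_pos":[0,0,0.15],"gripper":0.4},{"angular":[0,0,0],"delta_pos":[0,0,0],"gripper":0.4}]'; python3 -m crank '[{"angular":[0,0,0],"delta_pos":[0,0,0.15],"gripper":0.4},{"angular":[0,0,0],"delta_pos":[0,0,0],"gripper":0.4}]'
```

```text
time: 27.65
tool_pos: [0.5651, 0.0646, 0.1304]
tool_rot: [-0.004, 0.269, 0.963, -0.001]
contact_force: [0.3, 0.3, -4.1]
gripper_width: 0.509
time: 27.9
tool_pos: [0.5683, 0.0648, 0.1261]
tool_rot: [0.001, 0.269, 0.963, 0.0]
contact_force: [0.1, 0.7, 0.2]
gripper_width: 0.506
time: 28.15
tool_pos: [0.5684, 0.0648, 0.1221]
tool_rot: [0.001, 0.269, 0.963, 0.0]
contact_force: [-1.2, 0.0, 1.3]
gripper_width: 0.509
time: 28.4
tool_pos: [0.5683, 0.0648, 0.1169]
tool_rot: [0.001, 0.269, 0.963, 0.0]
contact_force: [-1.1, -0.4, 2.1]
gripper_width: 0.506
```

```bash
python3 -m crank '[{"angular":[0,0,0],"delta_pos":[0,0,0.15],"gripper":0.4},{"angular":[0,0,0],"delta_pos":[0,0,0],"gripper":0.4}]'; python3 -m crank '[{"angular":[0,0,0],"delta_pos":[0,0,0.12],"gripper":0.4},{"angular":[0,0,0],"delta_pos":[0,0,0],"gripper":0.4}]'; python3 -m crank '[{"angular":[0,0,0],"delta_pos":[0,0,0.1],"gripper":0.4},{"angular":[0,0,0],"delta_pos":[0,0,0],"gripper":0.4}]'
```

```text
time: 28.65
tool_pos: [0.5682, 0.0648, 0.1119]
tool_rot: [0.001, 0.269, 0.963, 0.0]
contact_force: [1.9, -0.0, 1.4]
gripper_width: 0.51
time: 28.9
tool_pos: [0.5685, 0.0648, 0.11]
tool_rot: [0.001, 0.269, 0.963, 0.0]
contact_force: [-1.7, 0.1, 10.2]
gripper_width: 0.503
time: 29.15
tool_pos: [0.5688, 0.0647, 0.1099]
tool_rot: [0.001, 0.268, 0.963, -0.0]
contact_force: [-7.9, -0.2, 22.5]
gripper_width: 0.508
```

```bash
python3 -m crank '[{"angular":[0,0,0],"delta_pos":[0,0,-1],"gripper":0.4},{"angular":[0,0,0],"delta_pos":[0,0,-1],"gripper":0.4},{"angular":[0,0,0],"delta_pos":[0,0,-0.6],"gripper":0.4},{"angular":[0,0,0],"delta_pos":[-0.42,-1,0],"gripper":0.4},{"angular":[0,0,0],"delta_pos":[-0.42,-1,0],"gripper":0.4},{"angular":[0,0,0],"delta_pos":[-0.42,-1,0],"gripper":0.4},{"angular":[0,0,0],"delta_pos":[-0.42,-1,0],"gripper":0.4},{"angular":[0,0,0],"delta_pos":[-0.42,-1,0],"gripper":0.4},{"angular":[0,0,0],"delta_pos":[-0.42,-1,0],"gripper":0.4},{"angular":[0,0,0],"delta_pos":[-0.42,-1,0],"gripper":0.4},{"angular":[0,0,0],"delta_pos":[-0.42,-1,0],"gripper":0.4},{"angular":[0,0,0],"delta_pos":[-0.42,-1,0],"gripper":0.4}]';python3 -m crank '[{"angular":[0,0,0],"delta_pos":[-0.42,-1,0],"gripper":0.4},{"angular":[0,0,0],"delta_pos":[-0.42,-1,0],"gripper":0.4},{"angular":[0,0,0],"delta_pos":[-0.42,-1,0],"gripper":0.4},{"angular":[0,0,0],"delta_pos":[-0.31,-0.8,0],"gripper":0.4},{"angular":[0,0,0],"delta_pos":[0,0,0],"gripper":0.4},{"angular":[0,0,0],"delta_pos":[0,0,0],"gripper":0.4}]'; python3 - <<'E'
from h import *
go(.5055,-.345,.078,-.543+1.5708)
def crop(im,a,f=4): return cv2.resize(im[a[0]:a[1],a[2]:a[3]],None,fx=f,fy=f,interpolation=2)
top=grab_frame('top')[:,:,::-1].copy();sd=grab_frame('side')[:,:,::-1].copy()
for n,d in (('pin_top',0),):
    for c in ('top','side'):
        for d in landmark_of(c,n)[:2]: print(c,d['conf'],d['pixel'])
        for z in (.0525,.0365): print(z,proj(c,np.r_[jw(.0275,.04),z]))
cv2.imwrite('pics/t7.png',crop(top,(150,250,230,340)));cv2.imwrite('pics/s7.png',crop(sd,(170,270,200,310)))
cv2.imwrite('pics/w7.png',grab_frame('wrist')[:,:,::-1])
E
```

```text
time: 30.65
tool_pos: [0.5238, -0.2254, 0.1815]
tool_rot: [-0.002, 0.269, 0.963, 0.0]
contact_force: [0.4, 0.3, -4.5]
gripper_width: 0.508
time: 31.4
tool_pos: [0.5062, -0.3462, 0.1828]
tool_rot: [-0.001, 0.269, 0.963, 0.001]
contact_force: [-0.3, -0.7, -3.3]
gripper_width: 0.503
turn units [ 0.01 -0.02 -0.01] then shift units [0.04 0.02 3.49]
turn units [-3.000e-02 -1.000e-02  3.599e+01] then shift units [-0.04 -0.02  3.49]
t 31.4 tcp [ 0.5062 -0.3462  0.1828] jig [ 0.4228 -0.0891] F [-0.3 -0.7 -3.3] M [0.05 0.02 0.01] w 0.503 q6 -1.75
top 0.42 [270.0, 184.8]
0.0525 [[264.91841864 183.90727369]]
0.0365 [[264.90534517 185.27145046]]
0.0525 [[260.40207268 197.15488364]]
0.0365 [[260.40518487 199.97309413]]
```

View pics/t7.png

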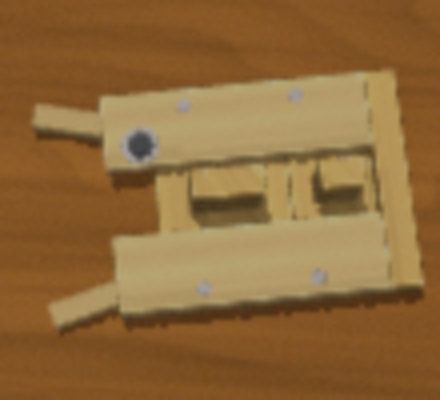

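View pics/w7.png

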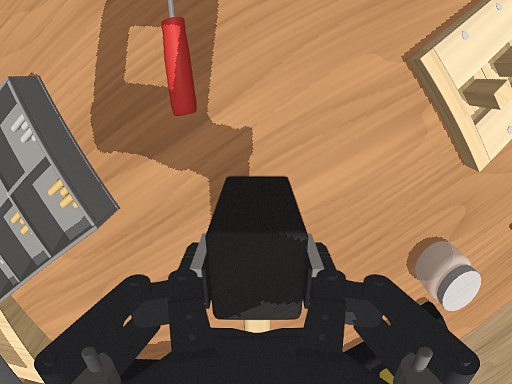

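```bash
python3 -m crank '[{"angular":[0,0,0],"delta_pos":[0,0,1],"gripper":0.4},{"angular":[0,0,0],"delta_pos":[0,0,1],"gripper":0.4},{"angular":[0,0,0],"delta_pos":[0,0,1],"gripper":0.4},{"angular":[0,0,0],"delta_pos":[0,0,0.5],"gripper":0.4},{"angular":[0,0,0],"delta_pos":[0,0,0.1],"gripper":0.4},{"angular":[0,0,0],"delta_pos":[0,0,0],"gripper":0.4}]'; python3 -m crank '[{"angular":[0,0,0],"delta_pos":[0,0,0.05],"gripper":0.4},{"angular":[0,0,0],"delta_pos":[0,0,0],"gripper":0.4}]'; python3 - <<'E'
from h import *
top=grab_frame('top')[:,:,::-1].copy()
M={'short_shoe':.16,'long_shoe':.0825}
big=cv2.resize(top[150:250,230:360],None,fx=6,fy=6,interpolation=2)
for n,x in M.items():
  for P in MODEL[n]:
    h=cv2.convexHull(((proj('top',place(P,*jw(x+.0015,0),JIG[2]))-[230,150]+.5)*6).astype(np.float32)).round().astype(int); cv2.polylines(big,[h],True,(255,0,255),1)
cv2.imwrite('pics/t8.png',big)
E
```

```text
time: 32.4
tool_pos: [0.507, -0.3473, 0.0767]
tool_rot: [0.001, 0.269, 0.963, -0.0]
contact_force: [0.7, -0.3, -2.7]
gripper_width: 0.511
time: 32.65
tool_pos: [0.5068, -0.3472, 0.0749]
tool_rot: [0.001, 0.269, 0.963, -0.0]
contact_force: [-0.9, -0.1, -3.4]
gripper_width: 0.508
```

View pics/t8.png

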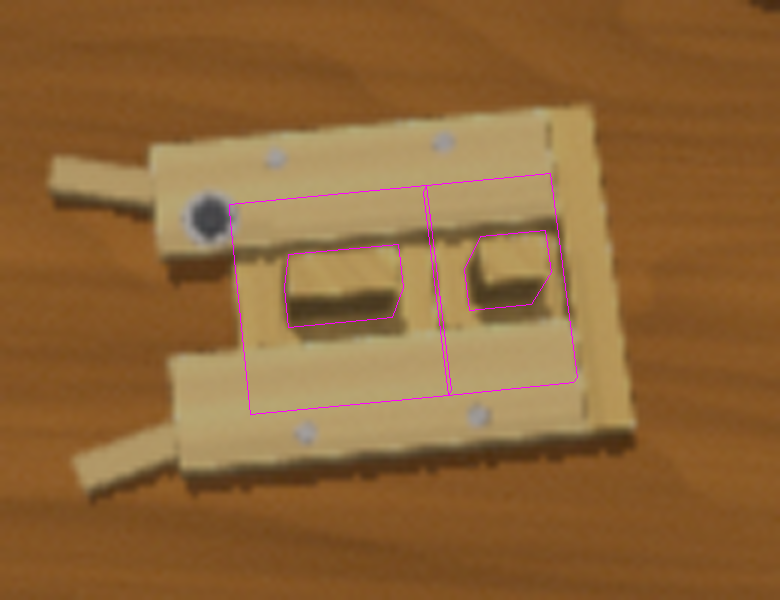

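View pics/s7.png

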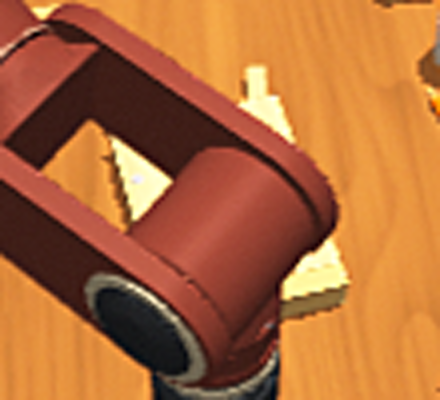

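```bash
python3 -m crank '[{"angular":[0,0,0],"delta_pos":[0,0,0.06],"gripper":0.4},{"angular":[0,0,0],"delta_pos":[0,0,0],"gripper":0.4}]'; python3 -m crank '[{"angular":[0,0,0],"delta_pos":[0,0,0.04],"gripper":0.4},{"angular":[0,0,0],"delta_pos":[0,0,0],"gripper":0.4}]'
```

```text
time: 32.95
tool_pos: [0.5068, -0.3473, 0.0737]
tool_rot: [0.0, 0.269, 0.963, -0.0]
contact_force: [-3.4, 2.6, 4.3]
gripper_width: 0.503
time: 33.2
tool_pos: [0.5069, -0.3473, 0.0737]
tool_rot: [0.0, 0.269, 0.963, -0.0]
contact_force: [-5.1, 4.4, 11.6]
gripper_width: 0.507
```

```bash
python3 -m crank '[{"angular":[0,0,0],"delta_pos":[0,0,-0.05],"gripper":0.4},{"angular":[0,0,0],"delta_pos":[0,0,0],"gripper":0.85},{"angular":[0,0,0],"delta_pos":[0,0,0],"gripper":0.85},{"angular":[0,0,0],"delta_pos":[0,0,0],"gripper":0.85},{"angular":[0,0,0],"delta_pos":[0,0,-0.5],"gripper":0.85},{"angular":[0,0,0],"delta_pos":[0,0,-1],"gripper":0.85},{"angular":[0,0,0],"delta_pos":[0,0,-1],"gripper":0.85},{"angular":[0,0,0],"delta_pos":[0,0,-1],"gripper":0.85},{"angular":[0,0,0],"delta_pos":[0,0,-1],"gripper":0.85},{"angular":[0,0,0],"delta_pos":[0.5,-1,-0.5],"gripper":0.85},{"angular":[0,0,0],"delta_pos":[0.5,-1,0],"gripper":0.85}]'; python3 -m crank '[{"angular":[0,0,0],"delta_pos":[1,-0.5,0],"gripper":0.85},{"angular":[0,0,0],"delta_pos":[1,-0.5,0],"gripper":0.85},{"angular":[0,0,0],"delta_pos":[1,-0.5,0],"gripper":0.85},{"angular":[0,0,0],"delta_pos":[0,0,0],"gripper":0.85},{"angular":[0,0,0],"delta_pos":[0,0,0],"gripper":0.85}]'; python3 - <<'E'
from h import *
for c in('top','side'): cv2.imwrite(f'pics/{c}9.png',grab_frame(c)[:,:,::-1])
im=cv2.imread('pics/side9.png');cv2.imwrite('pics/side9c.png',cv2.resize(im[170:270,200:310],None,fx=5,fy=5,interpolation=2))
for c,px in(('top',(422,198)),('side',(278,318))):
    m=best(c,'mallet',px)
    if m is not None: print(c,fit('mallet',{c:m},(.506,-.347,[-.54])))
E
```

```text
time: 34.58
tool_pos: [0.4501, -0.3838, 0.2262]
tool_rot: [0.002, 0.268, 0.963, -0.002]
contact_force: [0.1, 0.3, -0.5]
gripper_width: 0.852
time: 35.2
tool_pos: [0.3498, -0.3749, 0.2235]
tool_rot: [0.001, 0.269, 0.963, -0.0]
contact_force: [0.1, 0.1, -1.0]
gripper_width: 0.849
top (array([ 0.5076041 , -0.34612098, -0.54024011]), np.float64(0.08862540125846863))
side (array([ 0.50585856, -0.34424836, -0.54718447]), np.float64(0.1564551442861557))
```

View pics/top9.png

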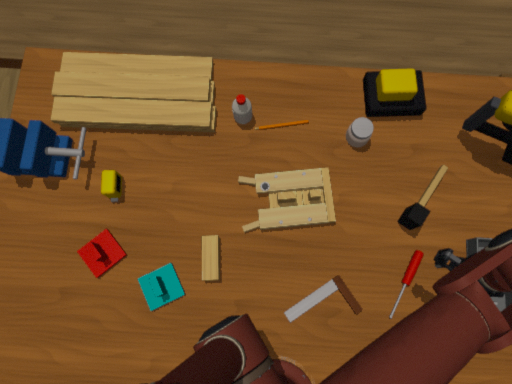

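View pics/side9.png

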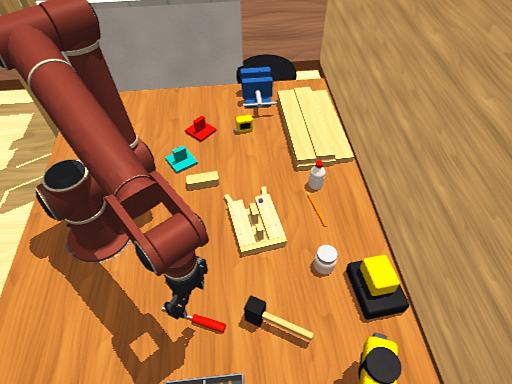

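View pics/side9c.png

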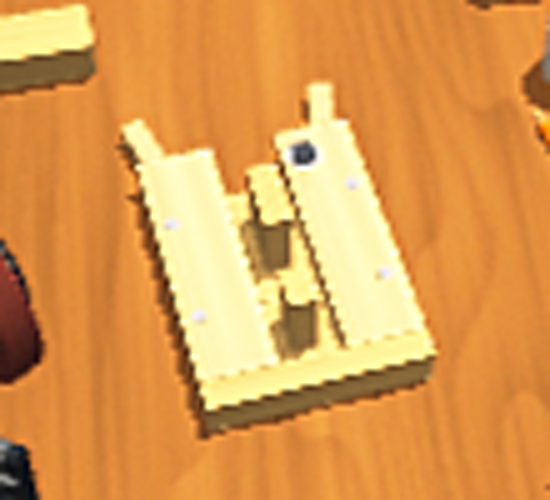

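```bash
python3 -c "
from plant import *
print(state()['time'],job_done())"
```

```text
the job is handed in; nothing more can be done
35.4 None
```

I set up the jig and handed the job in at 35.4 s of the 72 s allowed. It reports no verdict, so what follows rests on my own checks.

- **Short shoe:** I slid it in and felt it meet the end stop, with about 10 N of resistance at x ≈ 0.162 m in the jig frame.
- **Long shoe:** I slid it in behind and felt it meet the short one at x ≈ 0.084 m. The top picture shows both flat in the slot, matching their home outlines to about 1 mm.
- **Pin:** I pressed it down with the mallet head, over about 16 mm of travel, until the force rose sharply to over 20 N. In the last side picture the head is at row 200.6; I expected row 200.0 fully down and 197.2 raised. The gripper stayed well clear of the pin.
- **Mallet:** I set it back upright on the bench within a few mm of where it started, and the arm is clear of everything.
- **Other things on the bench:** none look moved in the last pictures.

**What disagreed:**
- Both shoes met their stops 1–2 mm further along the jig than my camera estimate. That is within the stated 2 mm calibration error.
- The pin-finding network put the pin about 5 pixels to one side in one top picture, so I used the jig geometry and the force readings instead.
- It found no pin in the side view at that moment because the arm was in the way; the last side picture was clear.

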